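# Load a toy-wheel blank on the sanding spindle and lock it

## Robot

A 7-joint arm with a two-finger parallel gripper is mounted at the origin on the work surface. World frame = base frame: x ahead of the robot, y to its left, z up, the work surface at z = 0. Lengths are in m, angles in rad, forces in N, time in s.
With the tool pointing down it reaches from about 0.425 to 0.925 m from the base axis. Payload 6.8 kg.
Tool frame: the origin (TCP) lies midway between the tips of the shut fingers; the grasp point (between the pads) lies 19 mm behind it; z points along the fingers, x is the direction in which the jaws open and shut, and the axes are right-handed (so a half turn about z gives the same grasp; the last joint's range is limited). The gripper opens to 85 mm and grips with 20 to 120 N. Pads are 22 mm wide; open, the fingers measure 114 mm over their backs; the gripper's body (76 mm by 85 mm) begins 54 mm behind the grasp point. The pads swing forward as they close: fully open they stand 13 mm farther back than shut.
Start: joints at [-1.285, 0.477, 0.022, 1.555, -0.011, 1.109, -0.083], TCP at [0.259, 0.623, 0.207] pointing down, gripper open.
Joint ranges: [-2.96, 2.96], [-0.34, 2.1], [-1.41, 1.46], [0.24, 2.44], [-1.37, 4.51], [0.17, 1.92], [-2.96, 2.96]. Speed limits (rad/s): [2.39, 2.39, 3.14, 3.14, 3.14, 3.14, 3.14].

## Interface

Orientations are given as a unit quaternion [w, x, y, z].
In Python, from station import bot gives the robot as it stands.
- The arm moves only by the tool step_arm, never from a script. Its argument "increments" is a list of rows, each a list of 7 numbers: the shift along the tool's x, y, z in cm, then the turn, a rotation vector about the tool's x, y, z in degrees, then the closure, from 0 (fully open) to 1 (shut). A call has 1 to 20 rows; each row shifts and turns the commanded pose from where the row before left it, along the tool's axes as they then stand; what a row does not reach is not made up. A row lasts 1/10 s, in which the tool goes at most 50 mm and 8.59 degrees, less where a joint would pass 70% of its speed; a pose out of reach is approached as far as the arm can. A call is refused whole if a number of a shift passes 5 or a number of a turn 8.59, either way. A call with a gripper value outside its range is refused whole. The fingers move at their own pace and stop on an object; "squeeze" is the grip in N (left out, the last holds). Time passes only in rows, so rows that do not move let the fingers close. It gives the time, the measured TCP pose, the force and the opening at its end, in the units of the state.
- bot.get_obs(): the state, without advancing time (a new reading comes with each control period).
- bot.read_camera(name): name is "scene" or "top" or "wrist"; returns a dict with "pixels" (420x560x3 uint8, red, green, blue), "vertical_fov" (degrees; the focal length in pixels is half the picture's height over the tangent of half this angle, whatever the lens; pixels are square), "cx", "cy" (the principal point, pixels), "camera_from_world" (4x4, takes a point from world to camera coordinates). Camera axes: x right, y down, z forward; pixel columns grow to the right and rows downward; lengths in m; the calibration is good to about 2 mm. A picture is of the moment at which its call begins. There is no depth.
- bot.hand_in(): hands the job in, once; it reports no verdict.
Trained networks look in a picture, given as the dict that the camera call returned (one of the last four; its "shot" number tells which), for a name from the list of things; names that differ only in an ending like _2 or _b are one class to them, and where a whole thing is asked for, a point or a joint stands for the part that bears it (a point fixed in the world has none). Each returns a list of dicts, best first, with "score" (0 to 1); they miss things now and then, are a little off and sometimes report something else, mostly with a low value. They report only what shows in the picture. A call takes as long as a camera call. They do not tell look-alikes from the thing itself.
- bot.find_in(picture, query): "point" ([column, row] in pixels, amid what is visible of it).
- bot.cut_out(picture, query): "pixels" (420x560 bool, what is visible of it) and "point" ([column, row] in pixels, amid what is visible of it).
- bot.pinpoint(picture, query): "point" ([column, row] in pixels: a listed point, or the origin of a listed thing).
The state is a dict: "t": time; "q": joint angles; "joint_vel": joint speeds; "joint_torque": joint torques, N m; "eef_pos": TCP position; "tool_rot": TCP orientation; "contact_force": force on the tool from outside, world axes, zero at the start; "torque": the same for the moment, N m; "gripper_width": opening from 0.0 (shut) to 1.0 (fully open).
Only numpy, scipy, OpenCV 4.12 (cv2) and the standard library are available. Lean on these libraries where they do the work, as an engineer would, in place of code of your own. Each camera call takes 0.05 s, during which the arm holds its last target.

## Task

Load the sanding spindle: lay the pale wooden wheel blank with the large bore over the spindle onto the flange and let go of it, then the steel sleeve on top of it and let go, then the slotted locking washer. Find by feel where its slot drops over the spindle's cross bar, press it down gently against the spring (never more than 25 N on any part of the stand), give it about a quarter turn so that it stays caught under the bar, and let go; leave the other things on the bench where they are.

Things in the scene. Friction and masses are not known exactly. Their poses are not given: they have to be found in the camera images.
- stand: Fixed stand: grey plate 130 (its x) x 90 (its y) x 15 mm, origin at the centre of its underside on the bench, z up. The vertical steel spindle stands on the origin's axis, 20 mm in diameter up to a shoulder (3 mm chamfer) 72 mm above the bench, then a neck 8 mm in diameter.
- bar (a point): Centre of the flat-topped cross bar at the spindle's top (T-head), 19 mm long, 8 mm wide: underside 83, top 92 mm above the bench. This point's axes are the stand's, NOT the bar's: the bar's long direction lies anywhere within 0.9 rad either side of the stand's x (not reported; see it from above or feel for it). The spindle stays stiffly at that angle.
- seat (a point): Centre of the top of the sprung flange as it stands unloaded, on the spindle axis, 35 mm above the bench; axes as the stand's (fixed, does not sink with the flange).
- flange (a joint): Sinking of the steel flange (46 mm across) round the spindle's foot, m: 0 = up, unloaded; down to 0.009. Spring: 5.4 N to start it, then 1.2 N per mm, strongly damped. With wheel, sleeve and washer on, the washer must be pushed over 4 mm down to pass below the bar and meets the solid shoulder at 7 mm; caught under the bar it keeps the flange at about 4 mm.
- wheel: Pale wooden wheel blank, ring 58 mm across, bore 23 mm, 20 mm thick, lying flat. Origin: centre of the underside, z up along the bore.
- spacer: Steel sleeve, ring 32 mm across, bore 23 mm, 24 mm tall, standing on end (both ends alike). Origin: centre of the underside, z up along the bore.
- cap: Aluminium locking washer: plate 44 (x) x 40 (y) x 8 mm, central through slot 22.5 (x) x 11.5 mm (y), two upright lugs on top at y = +-17.5 mm (24 mm long in x, 5 thick, outer faces 40 mm apart, tops 32 mm above the underside) to hold and turn it by. Origin: centre of the underside, z up. The slot passes the bar only when its x lies along the bar within about 0.15 rad.
- truck: Wooden toy lorry, 200 x 66 x 82 mm, bystander; origin at the middle of its underside.
- offcut: Plywood offcut 90 x 45 x 22 mm, bystander; origin at the middle of its underside.
- driver: Screwdriver lying flat, bystander; origin near its middle.
- glue: White glue jar, 52 mm across, 85 mm tall, bystander; origin at the middle of its underside.
- blank: Solid wooden disc without a hole, 52 mm across, 16 mm thick, bystander; origin at the middle of its underside.
- sander: Cork sanding block 110 x 60 x 30 mm, bystander; origin at the middle of its underside.
- bigwheel: Dark wooden wheel 70 mm across, 18 mm thick, with only a 12 mm hole: too narrow for the spindle, bystander; origin at the middle of its underside.
Things that resemble listed ones, but are neither listed nor needed, are in the scene too. Of the things shaped like the stand, the grey one is meant. Leave any blue or pink look-alike of the spacer alone.

How it is judged:
By the outcome, as a careful person would: the job done as asked, in the order asked, and still so for the second after the job is handed in, with the robot touching nothing.
It also fails if it takes over 72 s, if anything falls off the work surface, if the arm or the gripper's body presses on something with over 40 N, if the wrist force passes 120 N, or if a joint passes its speed limit or range.

## Working session

There is one attempt and no reset: what is moved stays moved. The work goes in short steps, Python scripts to look and compute and a tool call to move; the robot and the scene stay as the last step left them, time stands still between calls to the robot, and variables do not carry over. Pictures are saved under pics/ and viewed, and the job is handed in when it is done.

Besides the shell and the picture viewer there is one more tool, called after "Request:" as name(argument=value, ...), one argument or row to a line, values as JSON. step_arm: Moves the arm, as the interface text tells. Its arguments: {"type":"object","properties":{"increments":{"type":"array"},"squeeze":{"type":"number"}},"required":["increments"]}

```bash
ls; mkdir -p pics
cat > h.py <<'E'
import numpy as np, cv2
from station import bot
def shot(name,fn=None):
    p=bot.read_camera(name)
    if fn: cv2.imwrite('pics/'+fn,p['pixels'][:,:,::-1])
    return p
def K(p):
    h=p['pixels'].shape[0]; return h/2/np.tan(np.radians(p['vertical_fov'])/2)
def ray(p,uv,z):
    f=K(p); d=np.array([(uv[0]-p['cx'])/f,(uv[1]-p['cy'])/f,1.])
    M=np.array(p['camera_from_world']); R=M[:3,:3]; c=-R.T@M[:3,3]; w=R.T@d
    return c+w*(z-c[2])/w[2]
def proj(p,X):
    M=np.array(p['camera_from_world']); c=M[:3,:3]@np.array(X)+M[:3,3]; f=K(p)
    return np.array([p['cx']+f*c[0]/c[2],p['cy']+f*c[1]/c[2]])
E
python3 - <<'E'
from h import *
o=bot.get_obs(); print({k:np.round(v,3) for k,v in o.items()})
for n in ['top','scene','wrist']:
    p=shot(n,n+'0.png'); M=np.array(p['camera_from_world']); print(n,p['vertical_fov'],p['cx'],p['cy'],-M[:3,:3].T@M[:3,3],[k for k in p])
    for q,z in [('wheel',0.02),('spacer',0.024),('cap',0.008),('stand',0.015),('bar',0.092)]:
        for d in bot.pinpoint(p,q)[:4]: print(n,q,round(d['score'],2),np.round(d['point']),np.round(ray(p,d['point'],0 if q!='bar' else .0875),3))
E
```

```text
pics
{'t': np.float64(0.0), 'q': array([-1.285,  0.478,  0.022,  1.556, -0.012,  1.109, -0.083]), 'joint_vel': array([-0.001, -0.001, -0.   ,  0.   , -0.001,  0.001, -0.001]), 'joint_torque': array([ 1.0000e-03, -5.9645e+01,  1.6090e+00, -2.8120e+01,  1.3000e-02,
        9.0000e-03,  0.0000e+00]), 'eef_pos': array([0.259, 0.623, 0.206]), 'tool_rot': array([ 0.001,  0.832,  0.555, -0.001]), 'contact_force': array([ 0.116, -0.078,  0.736]), 'torque': array([-0.008,  0.031, -0.072]), 'gripper_width': np.float64(1.0)}
top 54.623299037199175 277.5906248062903 205.02289348529902 [0.42097109 0.01976256 1.08200274] ['pixels', 'vertical_fov', 'cx', 'cy', 'camera_from_world', 'shot']
top wheel 0.87 [366. 163.] [ 0.63  -0.216  0.   ]
top spacer 0.66 [216. 193.] [0.542 0.188 0.   ]
top spacer 0.64 [216. 226.] [0.455 0.185 0.   ]
top spacer 0.53 [187. 194.] [0.538 0.266 0.   ]
top cap 0.7 [353. 232.] [ 0.445 -0.179  0.   ]
top cap 0.65 [276. 177.] [0.589 0.026 0.   ]
top stand 0.82 [275. 176.] [0.59 0.03 0.  ]
top stand 0.69 [350. 291.] [ 0.289 -0.171  0.   ]
top stand 0.68 [281. 250.] [0.394 0.0
[... 419 characters left out ...]
wheel 0.43 [287. 374.] [0.677 0.305 0.   ]
scene spacer 0.71 [310. 294.] [0.546 0.186 0.   ]
scene spacer 0.52 [338. 275.] [0.467 0.18  0.   ]
scene cap 0.51 [271. 165.] [ 0.435 -0.182  0.   ]
scene stand 0.93 [314. 149.] [ 0.302 -0.171  0.   ]
scene stand 0.91 [323. 210.] [0.398 0.014 0.   ]
scene stand 0.75 [366. 390.] [0.561 0.409 0.   ]
scene stand 0.73 [258. 247.] [0.589 0.023 0.   ]
scene bar 0.91 [321. 124.] [ 0.287 -0.172  0.088]
scene bar 0.88 [323. 189.] [0.403 0.009 0.088]
scene bar 0.68 [259. 223.] [0.578 0.016 0.088]
wrist 62.93777646091001 273.92819118515615 211.01032161950909 [0.18631746 0.65406115 0.37422423] ['pixels', 'vertical_fov', 'cx', 'cy', 'camera_from_world', 'shot']
```

View pics/top0.png

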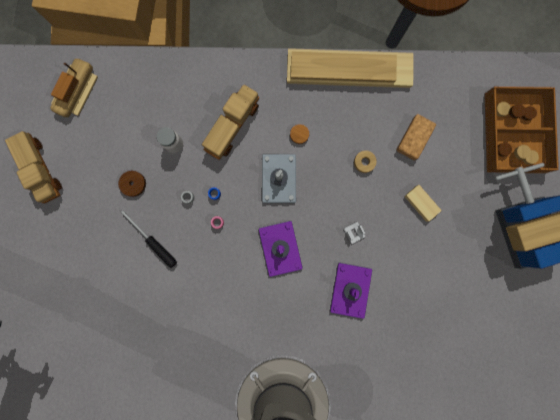

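View pics/scene0.png

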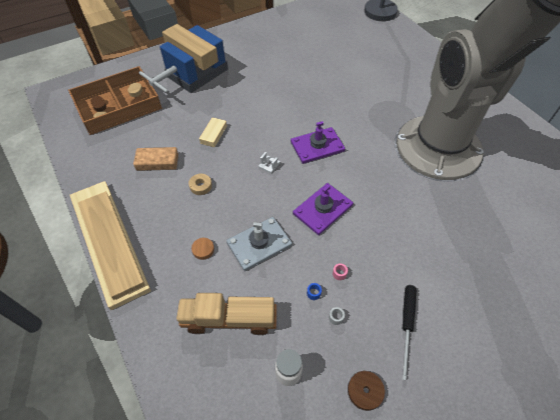

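View pics/wrist0.png

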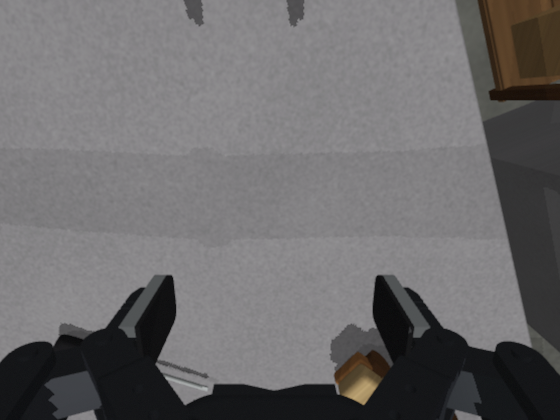

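The top view shows:
- **Wheel:** pale ring at (366,162). The dark wheel at (132,184) and the solid disc at (299,134) are the look-alikes.
- **Spacer:** grey at (187,197). Blue at (214,194) and pink at (217,223) are excluded.
- **Cap:** (354,233).
- **Stand:** grey at (279,178). Purple ones at (281,250) and (352,292) are excluded.

I'll check these choices in close crops.

Run:
```python
from h import *
t=cv2.imread('pics/top0.png'); s=cv2.imread('pics/scene0.png')
def c(im,u,v,r=22): return cv2.resize(im[v-r:v+r,u-r:u+r],(264,264),interpolation=cv2.INTER_CUBIC)
a=np.hstack([c(t,279,178),c(t,366,162),c(t,354,233)]); b=np.hstack([c(t,190,197),c(s,258,238,26),c(s,269,162)])
cv2.imwrite('pics/crop0.png',np.vstack([a,b]))
```

```text
(no output)
```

View pics/crop0.png

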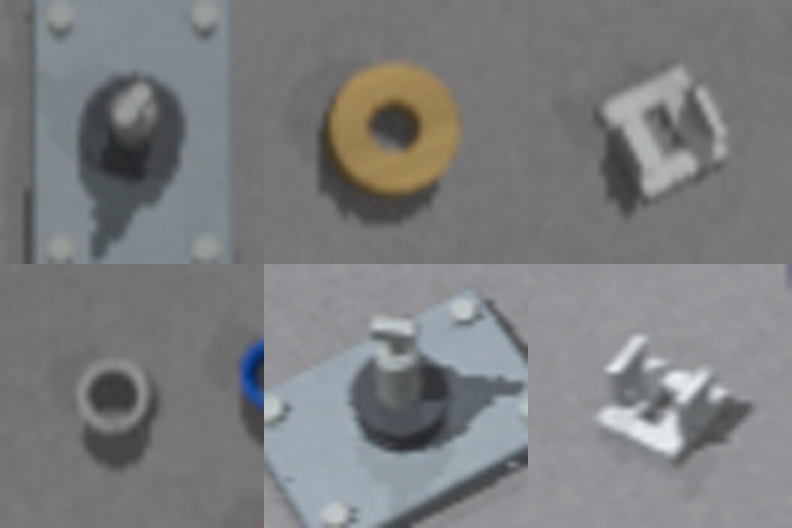

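Crops confirm the choices: grey stand with spindle, pale large-bore wheel, grey sleeve, slotted washer with lugs. Next I'll compute positions and the wrist camera geometry.

```bash
cat >> h.py <<'E'
from scipy.spatial.transform import Rotation as Ro
def rot():
    q=np.array(bot.get_obs()['tool_rot']); return Ro.from_quat(q[[1,2,3,0]]).as_matrix()
def plan(target,yaw=None):
    """shift in tool axes (cm) to bring TCP to target"""
    o=bot.get_obs(); R=rot(); d=R.T@(np.array(target)-o['eef_pos'])*100
    y=np.degrees(np.arctan2(R[1,0],R[0,0]))
    print('t',round(float(o['t']),2),'pos',np.round(o['eef_pos'],4),'xyaw',round(y,2),'tilt',np.round(R[:,2],4),'F',np.round(o['contact_force'],1),'w',round(float(o['gripper_width']),3),'-> tool shift cm',np.round(d,2))
    return d
E
python3 - <<'E'
from h import *
p=shot('wrist'); M=np.array(p['camera_from_world']); R=rot()
print('cam axes in tool',np.round(R.T@M[:3,:3].T,3)); print('cam pos in tool',R.T@(-M[:3,:3].T@M[:3,3]-bot.get_obs()['eef_pos']))
p=shot('top')
for q,z in [('wheel',.02),('spacer',.024),('cap',.008)]:
    for d in bot.cut_out(p,q)[:4]:
        m=d['pixels'];v,u=np.nonzero(m);print(q,round(d['score'],2),u.mean(),v.mean(),m.sum(),np.round(ray(p,(u.mean(),v.mean()),z),4))
d=bot.cut_out(p,'stand')
for e in d: v,u=np.nonzero(e['pixels']);print('stand',e['score'],u.mean(),v.mean(),np.round(ray(p,(u.mean(),v.mean()),.015),3),cv2.minAreaRect(np.c_[u,v].astype(np.float32)))
print(ray(p,(278,175),.09))
E
```

```text
cam axes in tool [[ 1.    -0.001 -0.   ]
 [ 0.001  0.951  0.31 ]
 [-0.    -0.31   0.951]]
cam pos in tool [ 0.00047075 -0.07889806 -0.16720059]
wheel 0.83 364.4882943143813 162.33779264214047 299 [ 0.6283 -0.2063  0.02  ]
spacer 0.59 216.78378378378378 222.33783783783784 74 [0.4634 0.1791 0.024 ]
cap 0.72 354.75416666666666 232.33333333333334 240 [ 0.4434 -0.1828  0.008 ]
stand 0.91 350.6022988505747 290.6022988505747 [ 0.293 -0.171  0.015] ((350.6473083496094, 290.7337951660156), (35.299530029296875, 50.63584899902344), 8.972626686096191)
stand 0.71 279.88733183856505 248.31390134529147 [0.399 0.014 0.015] ((279.9422912597656, 248.71156311035156), (51.18631362915039, 37.654296875), 78.69007110595703)
stand 0.69 278.43856447688563 178.48114355231144 [0.582 0.021 0.015] ((278.5, 179.0), (48.0, 35.0), 90.0)
[0.57969707 0.02167976 0.09      ]
```

Request:
step_arm(
  increments=[
    [0, 0, 0, 0, 0, 8.4, 0],
    [0, 0, 0, 0, 0, 8.4, 0],
    [0, 0, 0, 0, 0, 8.4, 0],
    [0, 0, 0, 0, 0, 8.4, 0],
    [0, 0, 0, 0, 0, 8.4, 0],
    [0, 0, 0, 0, 0, 8.4, 0],
    [0, 0, 0, 0, 0, 8.4, 0],
    [0, 0, 0, 0, 0, 8.4, 0],
  ],
  squeeze=40,
)

```text
t: 2.0
eef_pos: [0.2589, 0.6234, 0.2071]
tool_rot: [-0.0, 1.0, -0.001, -0.0]
contact_force: [0.2, 0.8, 0.2]
gripper_width: 1.0
```

Request:
step_arm(
  increments=[
    [1.85, 4.16, 0, 0, 0, 0, 0],
    [1.85, 4.16, 0, 0, 0, 0, 0],
    [1.85, 4.16, 0, 0, 0, 0, 0],
    [1.85, 4.16, 0, 0, 0, 0, 0],
    [1.85, 4.16, 0, 0, 0, 0, 0],
    [1.85, 4.16, 0, 0, 0, 0, 0],
    [1.85, 4.16, 0, 0, 0, 0, 0],
    [1.85, 4.16, 0, 0, 0, 0, 0],
    [1.85, 4.16, 0, 0, 0, 0, 0],
    [1.85, 4.16, 0, 0, 0, 0, 0],
    [1.85, 4.16, 0, 0, 0, 0, 0],
    [1.85, 4.16, 0, 0, 0, 0, 0],
    [1.85, 4.16, 0, 0, 0, 0, 0],
    [1.85, 4.16, 0, 0, 0, 0, 0],
    [1.85, 4.16, 0, 0, 0, 0, 0],
    [1.85, 4.16, 0, 0, 0, 0, 0],
    [1.85, 4.16, 0, 0, 0, 0, 0],
    [1.85, 4.16, 0, 0, 0, 0, 0],
    [1.85, 4.16, 4, 0, 0, 0, 0],
    [1.85, 4.16, 4, 0, 0, 0, 0],
  ],
)

```text
t: 4.0
eef_pos: [0.6276, -0.1944, 0.1411]
tool_rot: [0.0, 1.0, 0.002, 0.002]
contact_force: [0.2, -0.7, 0.4]
gripper_width: 1.001
```

Run:
```python
from h import *
plan([.63,-.209,.12])
p=shot('wrist','w1.png'); plan([.63,-.209,.12])
for d in bot.cut_out(p,'wheel'):
    v,u=np.nonzero(d['pixels']); print(d['score'],u.mean(),v.mean(),ray(p,(u.mean(),v.mean()),.018))
print(proj(p,[.63,-.209,.02]))
```

```text
t 4.0 pos [ 0.6276 -0.1944  0.1411] xyaw 0.25 tilt [ 3.2e-03 -2.0e-04 -1.0e+00] F [ 0.2 -0.7  0.4] w 1.001 -> tool shift cm [0.23 1.46 2.11]
t 4.05 pos [ 0.6245 -0.2005  0.1343] xyaw -0.08 tilt [-0.0053 -0.0043 -1.    ] F [ 0.3 -4.9 -1.9] w 1.001 -> tool shift cm [0.56 0.84 1.43]
0.59 278.08367626886144 210.09636488340192 [ 0.63240389 -0.20833844  0.018     ]
0.19 372.9596443228454 11.584815321477429 [ 0.7022913 -0.0519486  0.018    ]
[275.39390235 211.4963686 ]
```

View pics/w1.png

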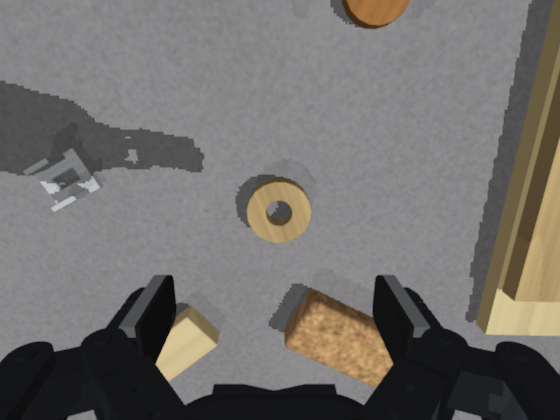

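Request:
step_arm(
  increments=[
    [0.2, 0, 3, 0, 0, 0, 0],
    [0, 0, 3, 0, 0, 0, 0],
    [0, 0, 0, 0, 0, 0, 0],
    [0, 0, 0, 0, 0, 0, 0],
    [0, 0, 0, 0, 0, 0, 0],
  ],
)

```text
t: 4.6
eef_pos: [0.6292, -0.1928, 0.0831]
tool_rot: [0.0, 1.0, 0.002, 0.001]
contact_force: [0.5, -0.8, 0.4]
gripper_width: 0.999
```

```bash
cat >> h.py <<'E'
def ell(p,mask):
    """fit ellipse on outer hull of mask"""
    cs,_=cv2.findContours(mask.astype(np.uint8),cv2.RETR_EXTERNAL,cv2.CHAIN_APPROX_NONE)
    c=max(cs,key=cv2.contourArea); return cv2.fitEllipse(c)
E
python3 - <<'E'
from h import *
plan([.632,-.208,-.001])
p=shot('wrist','w2.png')
for d in bot.cut_out(p,'wheel'):
    v,u=np.nonzero(d['pixels']); print(d['score'],u.mean(),v.mean(),ray(p,(u.mean(),v.mean()),.018),ell(p,d['pixels']))
o=bot.get_obs();print(o['joint_vel'].round(3))
E
```

```text
t 4.6 pos [ 0.6292 -0.1928  0.0831] xyaw 0.25 tilt [ 2.9e-03 -6.0e-04 -1.0e+00] F [ 0.5 -0.8  0.4] w 0.999 -> tool shift cm [0.25 1.52 8.41]
0.68 276.95522712453817 235.63660073896978 [ 0.63222329 -0.20766769  0.018     ] ((276.986572265625, 235.59271240234375), (78.46253967285156, 79.25022888183594), 30.883852005004883)
[ 0.001  0.006 -0.002  0.005 -0.002 -0.002  0.   ]
```

View pics/w2.png

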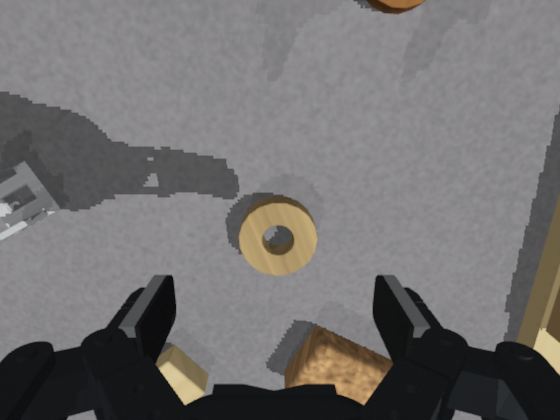

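Request:
step_arm(
  increments=[
    [0.3, 1.5, 0, 0, 0, 0, 0],
    [0, 0, 2, 0, 0, 0, 0],
    [0, 0, 2, 0, 0, 0, 0],
    [0, 0, 2, 0, 0, 0, 0],
    [0, 0, 1.5, 0, 0, 0, 0],
    [0, 0, 0.7, 0, 0, 0, 0],
    [0, 0, 0, 0, 0, 0, 0],
    [0, 0, 0, 0, 0, 0, 0],
  ],
)

```text
t: 5.5
eef_pos: [0.6315, -0.2081, -0.0003]
tool_rot: [0.0, 1.0, 0.002, 0.001]
contact_force: [0.7, -0.5, 0.6]
gripper_width: 1.0
```

Request:
step_arm(
  increments=[
    [0, 0, 0, 0, 0, 0, 1],
    [0, 0, 0, 0, 0, 0, 1],
    [0, 0, 0, 0, 0, 0, 1],
    [0, 0, 0, 0, 0, 0, 1],
    [0, 0, 0, 0, 0, 0, 1],
    [0, 0, 0, 0, 0, 0, 1],
    [0, 0, 0, 0, 0, 0, 1],
  ],
  squeeze=40,
)

```text
t: 6.2
eef_pos: [0.6309, -0.2076, -0.001]
tool_rot: [0.0, 1.0, 0.002, -0.0]
contact_force: [0.5, 0.4, -0.4]
gripper_width: 0.002
```

Run:
```python
from h import *
plan([.632,-.208,-.001])
p=shot('wrist','w3.png')
```

```text
t 6.2 pos [ 0.6309 -0.2076 -0.001 ] xyaw 0.23 tilt [-0. -0. -1.] F [ 0.5  0.4 -0.4] w 0.002 -> tool shift cm [ 0.11  0.04 -0.  ]
```

View pics/w3.png

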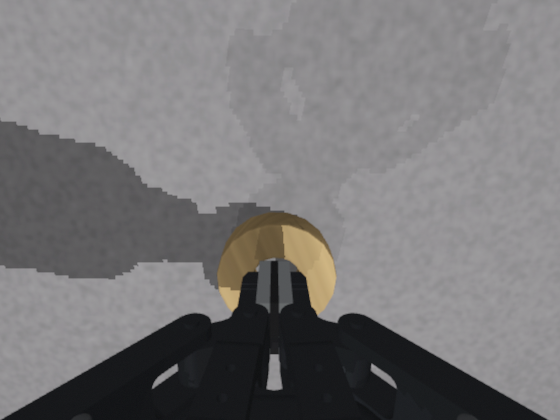

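Request:
step_arm(
  increments=[
    [0, 0, -0.5, 0, 0, 0, 1],
    [0, 0, -0.5, 0, 0, 0, 1],
    [0, 0, -0.5, 0, 0, 0, 1],
    [0, 0, 0, 0, 0, 0, 1],
    [0, 0, 0, 0, 0, 0, 1],
  ],
)

```text
t: 6.75
eef_pos: [0.6312, -0.2075, 0.0143]
tool_rot: [-0.0, 1.0, 0.002, 0.0]
contact_force: [-0.8, -0.3, -0.4]
gripper_width: -0.001
```

Run:
```python
from h import *
plan([.632,-.208,-.001])
p=shot('wrist'); q=shot('scene')
a=p['pixels'][150:350,180:380]; b=q['pixels'][130:260,130:330]
im=np.hstack([cv2.resize(a,(400,400)),cv2.resize(b,(400,260))[:400] if 0 else cv2.copyMakeBorder(cv2.resize(b,(400,260)),0,140,0,0,cv2.BORDER_CONSTANT)])
cv2.imwrite('pics/w4.png',im[:,:,::-1])
```

```text
t 6.75 pos [ 0.6312 -0.2075  0.0143] xyaw 0.24 tilt [ 6.e-04  0.e+00 -1.e+00] F [-0.8 -0.3 -0.4] w -0.001 -> tool shift cm [0.08 0.05 1.53]
```

View pics/w4.png

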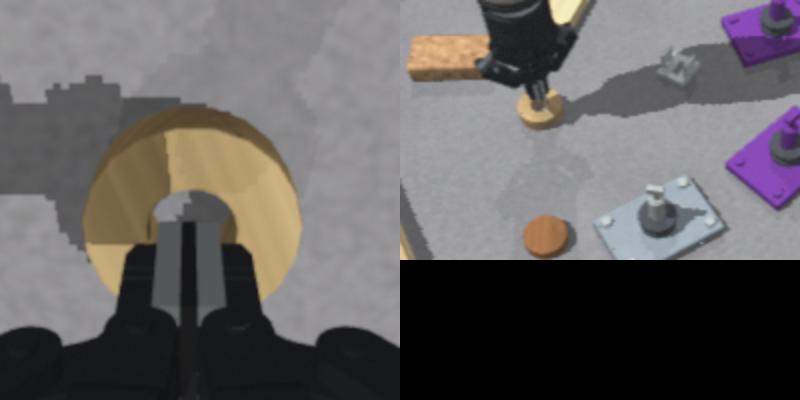

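Run:
```python
from h import *
q=shot('scene')
for z in [0,.0143,.03,.045,.06]: print(z,proj(q,[.6312,-.2075,z]).round(1))
b=q['pixels'][130:230,150:250]
cv2.imwrite('pics/s4.png',cv2.resize(b,(600,600),interpolation=cv2.INTER_CUBIC)[:,:,::-1])
```

```text
0 [201.2 187.3]
0.0143 [200.4 183.9]
0.03 [199.4 180.1]
0.045 [198.4 176.5]
0.06 [197.5 172.7]
```

View pics/s4.png

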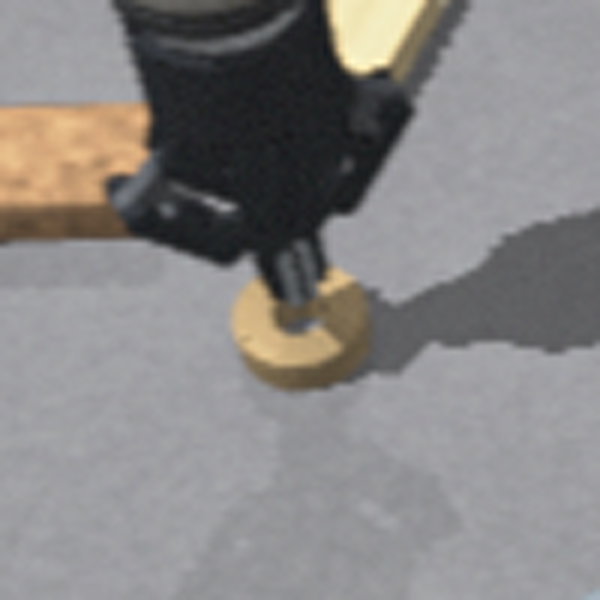

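Request:
step_arm(
  increments=[
    [0, 0, -0.5, 0, 0, 0, 0],
    [0.1, 0, 0, 0, 0, 0, 0],
    [0, 0, 0, 0, 0, 0, 0],
    [0, 0, 0, 0, 0, 0, 0],
    [0, 0, 0, 0, 0, 0, 0],
    [0, 0, 0, 0, 0, 0, 0],
    [0, 0, 1, 0, 0, 0, 0],
    [0, 0, 1, 0, 0, 0, 0],
    [0, 0, 0.6, 0, 0, 0, 0],
    [0, 0, 0.3, 0, 0, 0, 0],
    [0, 0, 0.2, 0, 0, 0, 0],
    [0, 0, 0, 0, 0, 0, 0],
    [0, 0, 0, 0, 0, 0, 0],
  ],
)

```text
t: 8.2
eef_pos: [0.6321, -0.2077, -0.0118]
tool_rot: [0.0, 1.0, 0.002, 0.0]
contact_force: [-0.1, -0.2, 0.0]
gripper_width: 1.001
```

Run:
```python
from h import *
plan([.632,-.208,-.012]);p=shot('wrist','w5.png')
```

```text
t 8.2 pos [ 0.6321 -0.2077 -0.0118] xyaw 0.23 tilt [ 4.e-04 -2.e-04 -1.e+00] F [-0.1 -0.2  0. ] w 1.001 -> tool shift cm [-0.01  0.03  0.02]
```

View pics/w5.png

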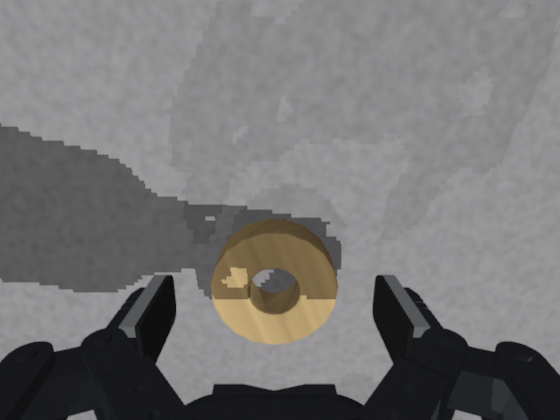

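Request:
step_arm(
  increments=[
    [0, 0, 0, 0, 0, 0, 1],
    [0, 0, 0, 0, 0, 0, 1],
    [0, 0, 0, 0, 0, 0, 1],
    [0, 0, 0, 0, 0, 0, 1],
  ],
  squeeze=30,
)

```text
t: 8.65
eef_pos: [0.6322, -0.2076, -0.011]
tool_rot: [-0.0, 1.0, 0.002, 0.0]
contact_force: [-2.4, 1.6, 7.6]
gripper_width: 0.654
```

Request:
step_arm(
  increments=[
    [0, 0, 0, 0, 0, 0, 1],
    [0, 0, -0.1, 0, 0, 0, 1],
    [0, 0, -0.3, 0, 0, 0, 1],
    [0, 0, -0.6, 0, 0, 0, 1],
    [0, 0, -1, 0, 0, 0, 1],
    [0, 0, 0, 0, 0, 0, 1],
    [0, 0, 0, 0, 0, 0, 1],
  ],
  squeeze=60,
)

```text
t: 9.35
eef_pos: [0.6323, -0.2076, 0.0085]
tool_rot: [0.0, 1.0, 0.002, 0.0]
contact_force: [0.3, 0.6, -0.9]
gripper_width: 0.619
```

Run:
```python
from h import *
plan([.582,.021,.2]);p=shot('wrist','w6.png')
d=bot.cut_out(p,'wheel')
for e in d: v,u=np.nonzero(e['pixels']);print(e['score'],u.mean(),v.mean())
```

```text
t 9.35 pos [ 0.6323 -0.2076  0.0085] xyaw 0.24 tilt [ 9.e-04 -2.e-04 -1.e+00] F [ 0.3  0.6 -0.9] w 0.619 -> tool shift cm [ -4.92 -22.88 -19.16]
0.73 273.5076291603462 280.97840635317215
```

View pics/w6.png

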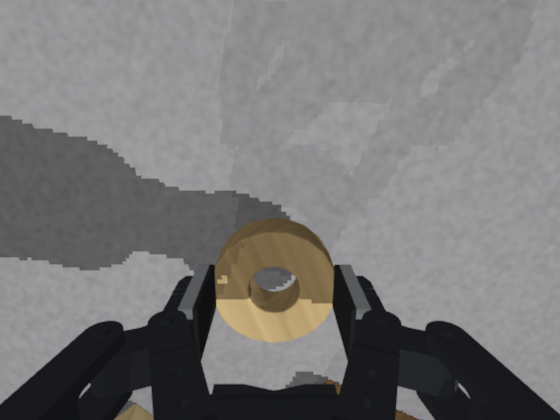

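Request:
step_arm(
  increments=[
    [0, 0, -3.5, 0, 0, 0, 1],
    [0, 0, -3.5, 0, 0, 0, 1],
    [0, 0, -3.5, 0, 0, 0, 1],
    [-1, -3, -3.5, 0, 0, 0, 1],
    [-1, -3, 0, 0, 0, 0, 1],
    [-1, -3, 0, 0, 0, 0, 1],
    [-1, -3, 0, 0, 0, 0, 1],
    [-1, -3, 0, 0, 0, 0, 1],
    [-0.2, -1, 0, 0, 0, 0, 1],
    [0, 0, 0, 0, 0, 0, 1],
    [0, 0, 0, 0, 0, 0, 1],
    [0, 0, 0, 0, 0, 0, 1],
    [0, 0, 0, 0, 0, 0, 1],
  ],
  squeeze=60,
)

```text
t: 10.75
eef_pos: [0.5795, -0.0495, 0.148]
tool_rot: [0.0, 1.0, 0.001, 0.0]
contact_force: [0.1, 0.6, -0.0]
gripper_width: 0.622
```

Run:
```python
from h import *
plan([.58,.021,.15]);p=shot('wrist','w7.png')
for q in ['wheel','bar','stand','flange','seat']:
  for e in bot.pinpoint(p,q)[:2]: print(q,e['score'],e['point'],ray(p,e['point'],{'bar':.0875,'wheel':.15,'stand':0}.get(q,.035)))
```

```text
t 10.75 pos [ 0.5795 -0.0495  0.148 ] xyaw 0.1 tilt [ 2.e-04 -8.e-04 -1.e+00] F [ 0.1  0.6 -0. ] w 0.622 -> tool shift cm [ 0.07 -7.05 -0.2 ]
wheel 0.82 [277.0, 272.8] [ 0.58171809 -0.05863415  0.15      ]
bar 0.8 [280.4, 118.5] [0.58419327 0.01837546 0.0875    ]
stand 0.97 [71.5, 116.8] [0.40074068 0.01509533 0.        ]
stand 0.63 [278.3, 115.3] [0.58400866 0.01658547 0.        ]Traceback (most recent call last):
  File "<stdin>", line 4, in <module>
ValueError: it knows: bar, bigwheel, blank, cap, driver, glue, offcut, sander, seat, spacer, stand, truck, wheel
```

View pics/w7.png

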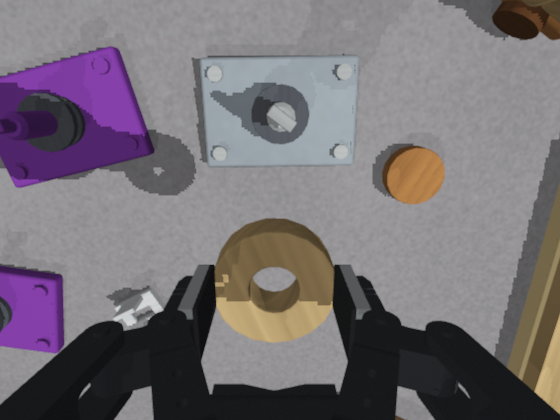

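Run:
```python
from h import *
im=cv2.imread('pics/w7.png')
p=shot('wrist')
for z in [.092]:
  for x,y in [(.584,.019),(.582,.0185)]: print(proj(p,[x,y,z]),proj(p,[x,y,.035]),proj(p,[x,y,.015]))
for e in bot.cut_out(p,'bar'): v,u=np.nonzero(e['pixels']);print('bar',e['score'],u.mean(),v.mean(),cv2.minAreaRect(np.c_[u,v].astype(np.float32)),ray(p,(u.mean(),v.mean()),.0875))
for e in bot.cut_out(p,'stand'): v,u=np.nonzero(e['pixels']);print('stand',e['score'],cv2.minAreaRect(np.c_[u,v].astype(np.float32)))
cv2.imwrite('pics/w7b.png',cv2.resize(im[75:155,240:320],(640,640),interpolation=cv2.INTER_CUBIC))
```

```text
[280.62989941 119.75118423] [279.22539005 115.66608245] [278.85735991 114.59564418]
[277.44791718 120.5628593 ] [276.68223616 116.31729202] [276.48156558 115.20460875]
bar 0.97 30.887606922617863 310.9862741197533 ((31.5, 310.5), (87.0, 63.0), 90.0) [ 0.39296708 -0.12429791  0.0875    ]
bar 0.87 69.82981295330195 119.52322178394198 ((67.34060668945312, 118.82512664794922), (115.60096740722656, 150.22471618652344), 75.20323944091797) [0.44881833 0.01854556 0.0875    ]
bar 0.8 279.2481423777565 111.91712607861936 ((279.6256103515625, 112.79106140136719), (110.04590606689453, 158.18385314941406), 89.18154907226562) [0.58316622 0.02358773 0.0875    ]
stand 0.98 ((66.89541625976562, 119.22349548339844), (115.03333282470703, 149.13116455078125), 74.47589111328125)
stand 0.96 ((280.512451171875, 113.03459930419922), (110.66775512695312, 159.35226440429688), 88.66777801513672)
stand 0.74 ((31.5, 310.0), (86.0, 63.0), 90.0)
```

View pics/w7b.png

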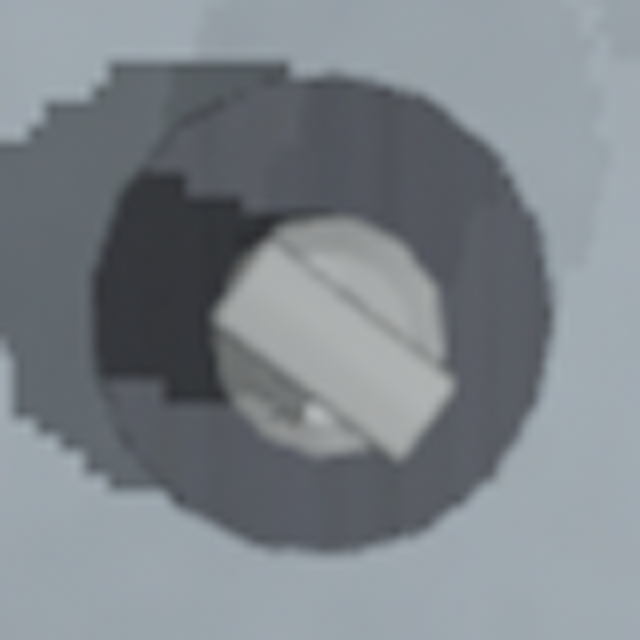

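Run:
```python
from h import *
p=shot('wrist')
print(ray(p,(281.6,118.3),.092),ray(p,(279.8,113.6),.035))
c=[ray(p,((a+.5)/8-.5+240,(b+.5)/8-.5+75),.092) for a,b in [(275,237),(455,382),(402,462),(213,318)]]
d=c[1]-c[0]+c[2]-c[3]; print(np.degrees(np.arctan2(d[1],d[0])),np.linalg.norm(d)/2)
plan([.5845,.0195,.13])
```

```text
[0.5845221 0.0203653 0.092    ] [0.58435918 0.02105823 0.035     ]
-36.79122726090903 0.018249860245282534
t 11.15 pos [ 0.5793 -0.0479  0.148 ] xyaw 0.23 tilt [-0. -0. -1.] F [ 0.3 -0.3 -0.7] w 0.623 -> tool shift cm [ 0.55 -6.73  1.8 ]
```

```bash
cat >> h.py <<'E'
def crop(p,u,v,r,fn,S=640):
    im=p['pixels'][v-r:v+r,u-r:u+r]; cv2.imwrite('pics/'+fn,cv2.resize(im,(S,S),interpolation=cv2.INTER_CUBIC)[:,:,::-1])
E
python3 - <<'E'
from h import *
for i in range(2):
    p=shot('wrist'); M=np.array(p['camera_from_world']); print(-M[:3,:3].T@M[:3,3], bot.get_obs()['eef_pos'])
crop(p,280,115,40,'w8.png')
np.save('w8.npy',p,allow_pickle=True)
E
```

```text
[0.57946097 0.03169514 0.31517972] [ 0.57932138 -0.04775638  0.1480124 ]
[0.57944999 0.03174901 0.31518869] [ 0.57930403 -0.04775935  0.14800162]
```

View pics/w8.png

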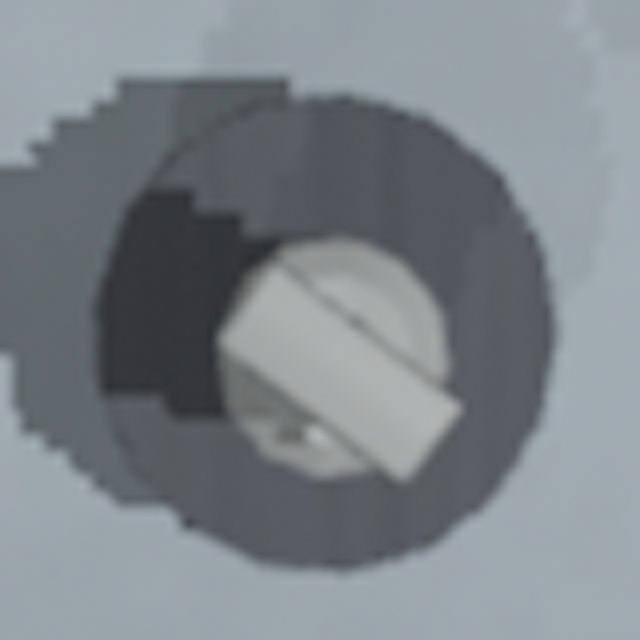

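Run:
```python
from h import *
p=np.load('w8.npy',allow_pickle=True).item()
print(ray(p,(282.28,121.0),.092),ray(p,(280.3,116.1),.035))
c=[ray(p,((a+.5)/8-.5+240,(b+.5)/8-.5+75),.092) for a,b in [(280,260),(462,405),(407,483),(218,338)]]
d=c[1]-c[0]+c[2]-c[3]; print(np.degrees(np.arctan2(d[1],d[0])),np.linalg.norm(d)/2)
# wheel held: top ellipse
for e in bot.cut_out(bot.read_camera('wrist'),'wheel'): 
    print(e['score'],ell(p,e['pixels']))
plan([.5852,.0183,.13])
for z in (.155,.165,.175,.185): print(z,proj(p,[.5793,-.0478,z]), K(p)*.058/ (np.array(p['camera_from_world'])@[.5793,-.0478,z,1])[2])
```

```text
[0.58494788 0.01886437 0.092     ] [0.58475062 0.01930857 0.035     ]
-36.77976228580235 0.018402063066976507
0.82 ((273.53326416015625, 280.9239196777344), (121.82415008544922, 125.5396957397461), 171.56817626953125)
0.18 ((279.5517883300781, 112.59818267822266), (125.7223892211914, 183.3868408203125), 88.42478942871094)
t 11.35 pos [ 0.5793 -0.0477  0.148 ] xyaw 0.24 tilt [ 0.  0. -1.] F [ 0.6  0.2 -0.5] w 0.622 -> tool shift cm [ 0.62 -6.6   1.8 ]
0.155 [272.82944086 261.67589392] 112.47265353501085
0.165 [272.78432921 270.88953583] 118.86139578779769
0.175 [272.733784   281.21293288] 126.01964261633415
0.185 [272.67676064 292.85943362] 134.09532996710584
```

Request:
step_arm(
  increments=[
    [0.55, -3, 0, 0, 0, 0, 1],
    [0, 0, 0, 0, 0, 0, 1],
    [0, 0, 0, 0, 0, 0, 1],
    [0, 0, 0, 0, 0, 0, 1],
  ],
)

```text
t: 11.75
eef_pos: [0.5845, -0.0185, 0.148]
tool_rot: [0.0, 1.0, 0.002, -0.0]
contact_force: [-0.0, -0.9, -1.2]
gripper_width: 0.621
```

Run:
```python
from h import *
p=shot('wrist');plan([.5849,.0190,.13])
a,b=proj(p,[.5849,.019,.092]).round().astype(int);print(a,b)
crop(p,a,b,40,'w9.png')
np.save('w9.npy',p,allow_pickle=True)
```

```text
t 11.8 pos [ 0.5845 -0.0187  0.148 ] xyaw 0.18 tilt [-0.e+00 -4.e-04 -1.e+00] F [-0.8 -0.4 -1.5] w 0.624 -> tool shift cm [ 0.05 -3.77  1.8 ]
274 167
```

View pics/w9.png

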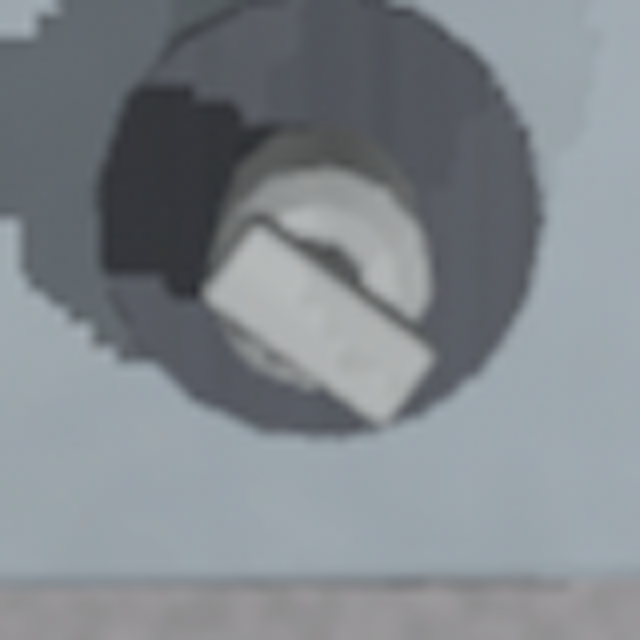

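Request:
step_arm(
  increments=[
    [0.05, -2, 0, 0, 0, 0, 1],
    [0, -1.77, 1.5, 0, 0, 0, 1],
    [0, 0, 2, 0, 0, 0, 1],
    [0, 0, 1.8, 0, 0, 0, 1],
    [0, 0, 0, 0, 0, 0, 1],
    [0, 0, 0, 0, 0, 0, 1],
    [0, 0, 0, 0, 0, 0, 1],
  ],
)

```text
t: 12.5
eef_pos: [0.5856, 0.0198, 0.0956]
tool_rot: [-0.0, 1.0, 0.002, 0.001]
contact_force: [0.9, 0.7, -0.2]
gripper_width: 0.623
```

Run:
```python
from h import *
p=shot('wrist','w10.png');plan([.5849,.0190,.08])
```

```text
t 12.55 pos [0.5857 0.0198 0.0958] xyaw 0.22 tilt [ 1.5e-03  2.0e-04 -1.0e+00] F [-0.  -0.2 -0.7] w 0.623 -> tool shift cm [-0.08  0.08  1.58]
```

View pics/w10.png

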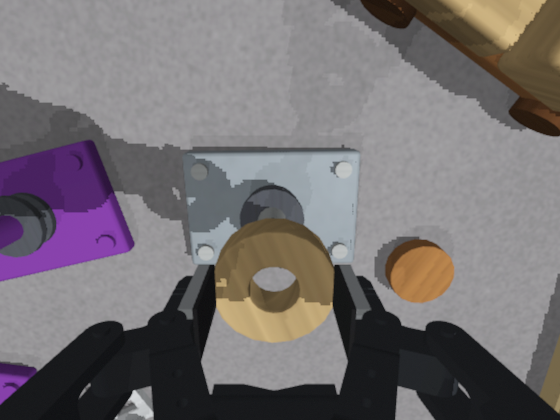

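Request:
step_arm(
  increments=[
    [-0.08, 0.08, 0.5, 0, 0, 0, 1],
    [0, 0, 0.4, 0, 0, 0, 1],
    [0, 0, 0.4, 0, 0, 0, 1],
    [0, 0, 0.3, 0, 0, 0, 1],
    [0, 0, 0, 0, 0, 0, 1],
    [0, 0, 0, 0, 0, 0, 1],
  ],
)

```text
t: 13.15
eef_pos: [0.584, 0.0192, 0.0788]
tool_rot: [-0.0, 1.0, 0.002, -0.0]
contact_force: [-0.0, -0.1, -0.2]
gripper_width: 0.622
```

Request:
step_arm(
  increments=[
    [0.05, 0, 0.3, 0, 0, 0, 1],
    [0, 0, 0.3, 0, 0, 0, 1],
    [0, 0, 0, 0, 0, 0, 1],
  ],
)

```text
t: 13.45
eef_pos: [0.5845, 0.0195, 0.0725]
tool_rot: [-0.0, 1.0, 0.002, -0.0]
contact_force: [-0.4, 1.7, -1.3]
gripper_width: 0.627
```

Request:
step_arm(
  increments=[
    [0, 0, 0.3, 0, 0, 0, 1],
    [0, 0, 0.3, 0, 0, 0, 1],
    [0, 0, 0, 0, 0, 0, 1],
  ],
)

```text
t: 13.75
eef_pos: [0.5844, 0.0195, 0.0665]
tool_rot: [-0.0, 1.0, 0.002, -0.0]
contact_force: [-0.2, 2.3, -1.9]
gripper_width: 0.622
```

Request:
step_arm(
  increments=[
    [0, -0.04, 0.4, 0, 0, 0, 1],
    [0, 0, 0.4, 0, 0, 0, 1],
    [0, 0, 0.4, 0, 0, 0, 1],
    [0, 0, 0, 0, 0, 0, 1],
  ],
)

```text
t: 14.15
eef_pos: [0.5845, 0.0195, 0.0543]
tool_rot: [0.0, 1.0, 0.002, -0.0]
contact_force: [0.4, 1.8, -2.0]
gripper_width: 0.619
```

Request:
step_arm(
  increments=[
    [0, 0, 0.6, 0, 0, 0, 1],
    [0, 0, 0.6, 0, 0, 0, 1],
    [0, 0, 0.6, 0, 0, 0, 1],
    [0, 0, 0.6, 0, 0, 0, 1],
    [0, 0, 0, 0, 0, 0, 1],
  ],
)

```text
t: 14.65
eef_pos: [0.5844, 0.0197, 0.03]
tool_rot: [0.0, 1.0, 0.002, -0.0]
contact_force: [-0.2, 3.1, -2.5]
gripper_width: 0.628
```

Request:
step_arm(
  increments=[
    [0, -0.04, 0.3, 0, 0, 0, 1],
    [0, 0, 0.2, 0, 0, 0, 1],
    [0, 0, 0.1, 0, 0, 0, 1],
    [0, 0, 0, 0, 0, 0, 1],
  ],
)

```text
t: 15.05
eef_pos: [0.5847, 0.0199, 0.0249]
tool_rot: [0.0, 1.0, 0.002, 0.0]
contact_force: [0.3, 2.1, 0.2]
gripper_width: 0.624
```

Request:
step_arm(
  increments=[
    [0, 0, 0, 0, 0, 0, 0.2],
    [0, 0, 0, 0, 0, 0, 0],
    [0, 0, 0, 0, 0, 0, 0],
    [0, 0, 0, 0, 0, 0, 0],
    [0, 0, -1, 0, 0, 0, 0],
    [0, 0, -3, 0, 0, 0, 0],
    [0, 0, -3, 0, 0, 0, 0],
    [0, 0, -3, 0, 0, 0, 0],
    [0, 0, -2.5, 0, 0, 0, 0],
    [0, 0, 0, 0, 0, 0, 0],
  ],
)

```text
t: 16.05
eef_pos: [0.5873, 0.0196, 0.1543]
tool_rot: [-0.001, 1.0, 0.002, 0.003]
contact_force: [-0.0, 0.2, 0.6]
gripper_width: 1.002
```

Run:
```python
from h import *
p=shot('wrist','w11.png');plan([.54,.265,.12])
t=shot('top'); 
for c in [(187,196.5)]: print(ray(t,c,.024))
print(proj(p,[.585,.0195,.092]),proj(p,[.585,.0195,.055]))
```

```text
t 16.1 pos [0.5861 0.0199 0.1523] xyaw 0.23 tilt [ 0.0042  0.0011 -1.    ] F [ 0.2  0.1 -0.4] w 0.998 -> tool shift cm [ -4.52 -24.52   3.24]
[0.52976192 0.25895453 0.024     ]
[269.13878927 217.91592402] [269.38722979 202.98465359]
```

View pics/w11.png

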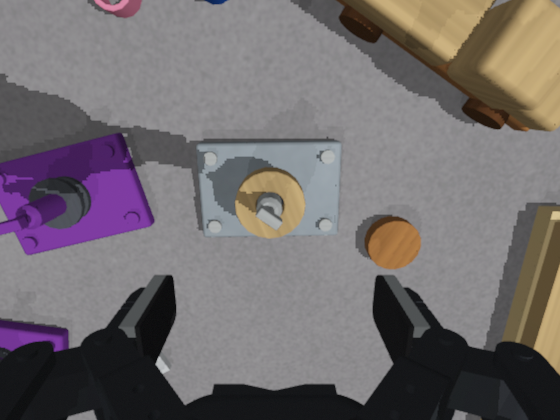

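Request:
step_arm(
  increments=[
    [-0.9, -4, 0, 0, 0, 0, 0],
    [-0.9, -4, 0, 0, 0, 0, 0],
    [-0.9, -4, 0, 0, 0, 0, 0],
    [-0.9, -4, 0.5, 0, 0, 0, 0],
    [-0.9, -4, 2, 0, 0, 0, 0],
    [-0.9, -3.9, 3, 0, 0, 0, 0],
    [0, 0, 0, 0, 0, 0, 0],
    [0, 0, 0, 0, 0, 0, 0],
    [0, 0, 0, 0, 0, 0, 0],
    [0, 0, 0, 0, 0, 0, 0],
  ],
)

```text
t: 17.15
eef_pos: [0.5306, 0.2569, 0.0955]
tool_rot: [0.0, 1.0, 0.001, 0.0]
contact_force: [0.1, -0.7, -0.6]
gripper_width: 0.997
```

Run:
```python
from h import *
p=shot('wrist','w12.png');plan([.53,.26,.1])
for e in bot.cut_out(p,'spacer'):
    v,u=np.nonzero(e['pixels']); print(e['score'],u.mean(),v.mean(),ray(p,(u.mean(),v.mean()),.02),ell(p,e['pixels']))
np.save('w12.npy',p,allow_pickle=True)
```

```text
t 17.2 pos [0.5306 0.2572 0.0956] xyaw 0.09 tilt [ 9.e-04  1.e-04 -1.e+00] F [-0.2 -0.1  0.6] w 0.998 -> tool shift cm [-0.06 -0.28 -0.44]
0.95 271.5491873396065 206.67493584260052 [0.52953834 0.26096707 0.02      ] ((271.678955078125, 206.1404571533203), (41.88560485839844, 46.69697570800781), 175.8874053955078)
0.78 193.99643874643874 298.35897435897436 [0.46656427 0.18311254 0.02      ] ((194.0044403076172, 298.2621154785156), (37.8745002746582, 48.68449401855469), 18.61074447631836)
0.63 285.4628695025234 288.069935111752 [0.54061104 0.19255837 0.02      ] ((285.34796142578125, 287.9373474121094), (39.474788665771484, 47.757564544677734), 174.7935333251953)
```

View pics/w12.png

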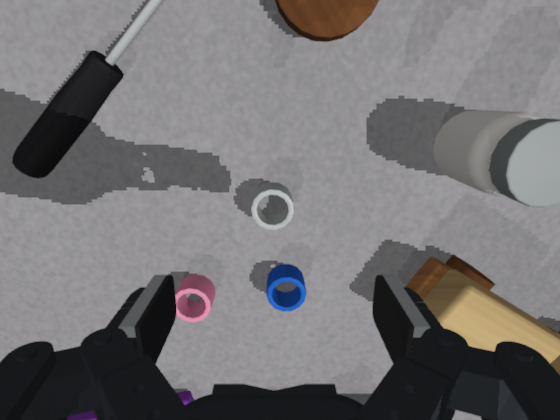

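Run:
```python
from h import *
p=np.load('w12.npy',allow_pickle=True).item()
crop(p,272,206,32,'w12b.png')
for uv in [(272.5,209),(272,206)]: print(ray(p,uv,.024))
print(proj(p,[.53,.2594,.024]))
```

```text
[0.53025147 0.26043495 0.024     ]
[0.52988857 0.26272755 0.024     ]
[272.15677097 210.34859607]
```

View pics/w12b.png

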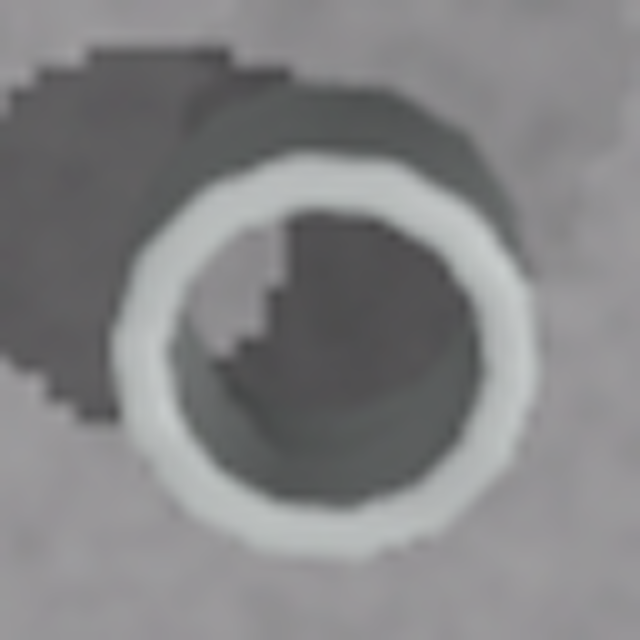

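Request:
step_arm(
  increments=[
    [-0.07, -0.32, 2.5, 0, 0, 0, 0],
    [0, 0, 2.5, 0, 0, 0, 0],
    [0, 0, 2.5, 0, 0, 0, 0],
    [0, 0, 1.5, 0, 0, 0, 0],
    [0, 0, 1, 0, 0, 0, 0],
    [0, 0, 0, 0, 0, 0, 0.3],
    [0, 0, 0, 0, 0, 0, 0.5],
    [0, 0, 0, 0, 0, 0, 1],
    [0, 0, 0, 0, 0, 0, 1],
    [0, 0, 0, 0, 0, 0, 1],
    [0, 0, 0, 0, 0, 0, 1],
  ],
  squeeze=40,
)

```text
t: 18.35
eef_pos: [0.5297, 0.2623, -0.0037]
tool_rot: [-0.001, 1.0, 0.002, 0.001]
contact_force: [-1.3, 0.1, 6.0]
gripper_width: 0.331
```

Request:
step_arm(
  increments=[
    [0, 0, -0.3, 0, 0, 0, 1],
    [0, 0, -1, 0, 0, 0, 1],
    [0, 0, -3, 0, 0, 0, 1],
    [0, 0, -3, 0, 0, 0, 1],
    [0, 0, -3, 0, 0, 0, 1],
    [0, 2, -3, 0, 0, 0, 1],
    [0, 2, -2, 0, 0, 0, 1],
    [0, 0, 0, 0, 0, 0, 1],
    [0, 0, 0, 0, 0, 0, 1],
    [0, 0, 0, 0, 0, 0, 1],
  ],
  squeeze=50,
)

```text
t: 19.35
eef_pos: [0.5283, 0.2229, 0.1473]
tool_rot: [0.0, 1.0, 0.003, -0.001]
contact_force: [0.3, 0.8, -1.3]
gripper_width: 0.324
```

Run:
```python
from h import *
p=shot('wrist','w13.png');plan([.585,.0195,.15])
crop(p,274,270,50,'w13b.png')
np.save('w13.npy',p,allow_pickle=True)
```

```text
t 19.4 pos [0.5283 0.2229 0.147 ] xyaw 0.33 tilt [-1.6e-03 -4.0e-04 -1.0e+00] F [-0.4  0.4 -0.7] w 0.325 -> tool shift cm [ 5.56 20.37 -0.3 ]
```

View pics/w13.png

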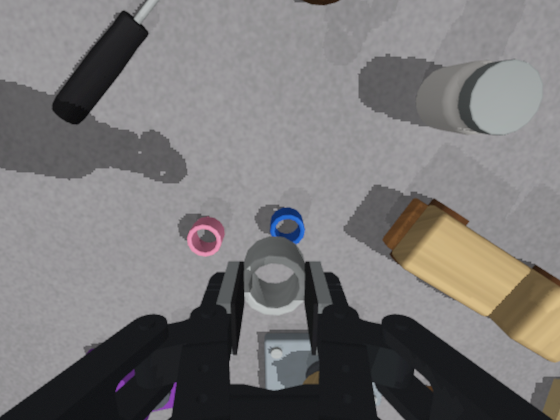

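View pics/w13b.png

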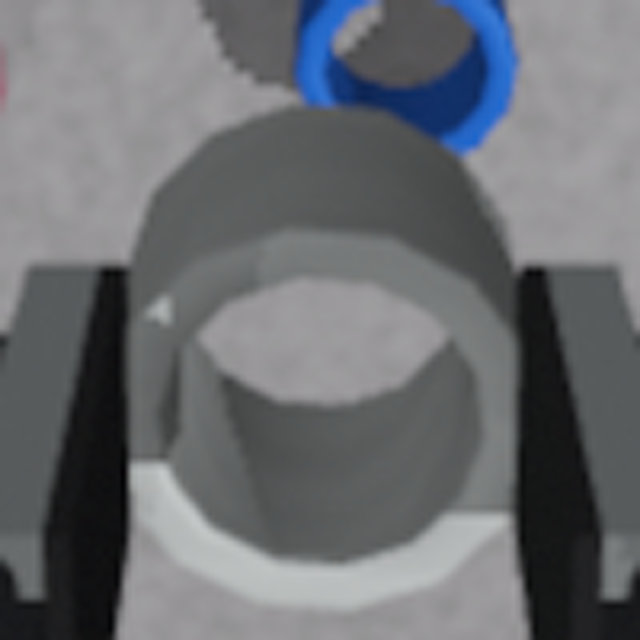

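Run:
```python
from h import *
p=np.load('w13.npy',allow_pickle=True).item()
for z in (.165,.170,.175):
    X=ray(p,(274.0,285),z); print(z,X-[.5283,.2229,0], K(p)*.032/(np.array(p['camera_from_world'])@[*X,1])[2], 387/6.4)
```

```text
0.165 [ 0.00069122 -0.00742439  0.165     ] 64.95304948851278 60.46875
0.17 [ 0.00067839 -0.00451644  0.17      ] 67.20088293452656 60.46875
0.175 [ 0.00066556 -0.00160848  0.175     ] 69.60987538835217 60.46875
```

Request:
step_arm(
  increments=[
    [0.94, 3.95, 0, 0, 0, 0, 1],
    [0.94, 3.95, 0, 0, 0, 0, 1],
    [0.94, 3.95, 0, 0, 0, 0, 1],
    [0.94, 3.95, 0, 0, 0, 0, 1],
    [0.94, 3.95, 0, 0, 0, 0, 1],
    [0.93, 3.95, 0, 0, 0, 0, 1],
    [0, 0, 0, 0, 0, 0, 1],
    [0, 0, 0, 0, 0, 0, 1],
    [0, 0, 0, 0, 0, 0, 1],
    [0, 0, 0, 0, 0, 0, 1],
  ],
)

```text
t: 20.4
eef_pos: [0.5862, -0.0128, 0.1474]
tool_rot: [-0.0, 1.0, 0.004, -0.001]
contact_force: [-0.0, -0.3, -1.5]
gripper_width: 0.326
```

Run:
```python
from h import *
p=shot('wrist','w14.png');plan([.5846,.0210,.12])
a,b=proj(p,[.5849,.0195,.092]).round().astype(int);print(a,b)
crop(p,a,b,40,'w14b.png')
np.save('w14.npy',p,allow_pickle=True)
```

```text
t 20.45 pos [ 0.5863 -0.013   0.1476] xyaw 0.39 tilt [-7.e-04  5.e-04 -1.e+00] F [ 0.3 -0.5 -0.3] w 0.326 -> tool shift cm [-0.14 -3.4   2.76]
271 175
```

View pics/w14b.png

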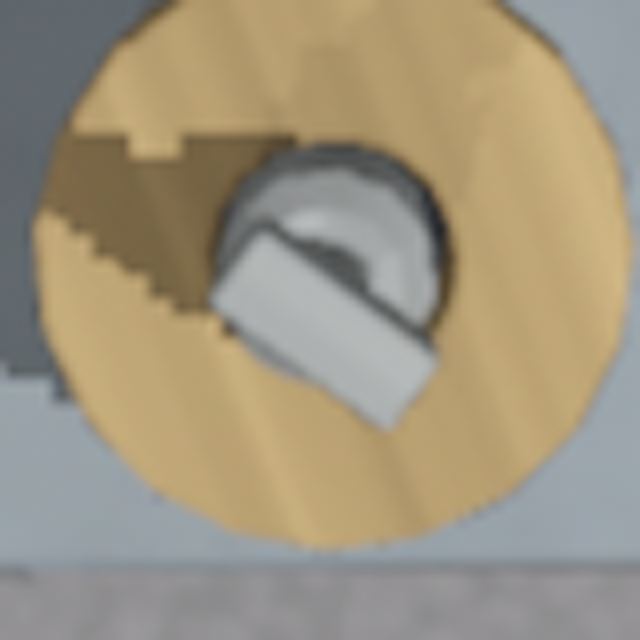

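Run:
```python
from h import *
p=np.load('w14.npy',allow_pickle=True).item()
print(ray(p,(271.15,175.66),.092))
c=[ray(p,((a+.5)/8-.5+231,(b+.5)/8-.5+135),.092) for a,b in [(262,230),(437,355),(388,430),(212,300)]]
d=c[1]-c[0]+c[2]-c[3]; print(np.degrees(np.arctan2(d[1],d[0])))
# wheel centre from top outline: left 33,right 632, bottom 548
```

```text
[0.58472119 0.01892801 0.092     ]
-36.15155699508691
```

Request:
step_arm(
  increments=[
    [-0.17, -2, 1, 0, 0, 0, 1],
    [0, -1.37, 1.5, 0, 0, 0, 1],
    [0, 0, 1.5, 0, 0, 0, 1],
    [0, 0, 1, 0, 0, 0, 1],
    [0, 0, 0, 0, 0, 0, 1],
    [0, 0, 0, 0, 0, 0, 1],
    [0, 0, 0, 0, 0, 0, 1],
    [0, 0, 0, 0, 0, 0, 1],
  ],
)

```text
t: 21.25
eef_pos: [0.5851, 0.0183, 0.0986]
tool_rot: [-0.0, 1.0, 0.002, 0.001]
contact_force: [-0.6, 0.2, -0.7]
gripper_width: 0.327
```

Request:
step_arm(
  increments=[
    [0, 0, 0.2, 0, 0, 0, 1],
    [0, 0, 0, 0, 0, 0, 1],
  ],
)

```text
t: 21.45
eef_pos: [0.5846, 0.0188, 0.096]
tool_rot: [-0.0, 1.0, 0.002, 0.0]
contact_force: [0.0, -0.2, 0.1]
gripper_width: 0.327
```

Request:
step_arm(
  increments=[
    [0, -0.15, 0, 0, 0, 0, 1],
    [0, 0, 0, 0, 0, 0, 1],
    [0, 0, 0, 0, 0, 0, 1],
  ],
)

```text
t: 21.75
eef_pos: [0.5847, 0.0205, 0.096]
tool_rot: [-0.0, 1.0, 0.002, 0.0]
contact_force: [-0.6, 1.9, -0.6]
gripper_width: 0.328
```

Request:
step_arm(
  increments=[
    [0, 0, 0.3, 0, 0, 0, 1],
    [0, 0, 0.3, 0, 0, 0, 1],
    [0, 0, 0.2, 0, 0, 0, 1],
    [0, 0, 0, 0, 0, 0, 1],
  ],
)

```text
t: 22.15
eef_pos: [0.5843, 0.0203, 0.0875]
tool_rot: [0.0, 1.0, 0.002, -0.0]
contact_force: [-0.5, 0.2, -1.0]
gripper_width: 0.326
```

Request:
step_arm(
  increments=[
    [0, 0, 0.3, 0, 0, 0, 1],
    [0, 0, 0.2, 0, 0, 0, 1],
    [0, 0, 0, 0, 0, 0, 1],
  ],
)

```text
t: 22.45
eef_pos: [0.5844, 0.0203, 0.0827]
tool_rot: [0.0, 1.0, 0.002, -0.0]
contact_force: [-0.0, 1.0, -0.7]
gripper_width: 0.327
```

Request:
step_arm(
  increments=[
    [0, 0, 0.4, 0, 0, 0, 1],
    [0, 0, 0.4, 0, 0, 0, 1],
    [0, 0, 0.3, 0, 0, 0, 1],
    [0, 0, 0, 0, 0, 0, 1],
  ],
)

```text
t: 22.85
eef_pos: [0.5841, 0.0204, 0.0714]
tool_rot: [0.0, 1.0, 0.002, -0.001]
contact_force: [0.1, 0.8, -1.3]
gripper_width: 0.328
```

Request:
step_arm(
  increments=[
    [0, 0, 0.4, 0, 0, 0, 1],
    [0, 0, 0.4, 0, 0, 0, 1],
    [0, 0, 0.3, 0, 0, 0, 1],
    [0, 0, 0.3, 0, 0, 0, 1],
    [0, 0, 0, 0, 0, 0, 1],
  ],
)

```text
t: 23.35
eef_pos: [0.5843, 0.0203, 0.0575]
tool_rot: [0.0, 1.0, 0.002, -0.0]
contact_force: [0.1, -0.4, -0.3]
gripper_width: 0.325
```

Request:
step_arm(
  increments=[
    [0, 0, 0.3, 0, 0, 0, 1],
    [0, 0, 0.2, 0, 0, 0, 1],
    [0, 0, 0, 0, 0, 0, 1],
    [0, 0, 0, 0, 0, 0, 1],
  ],
)

```text
t: 23.75
eef_pos: [0.5847, 0.0203, 0.053]
tool_rot: [-0.0, 1.0, 0.002, 0.0]
contact_force: [-0.3, -0.3, -0.9]
gripper_width: 0.326
```

Request:
step_arm(
  increments=[
    [0, 0, 0.15, 0, 0, 0, 1],
    [0, 0, 0.15, 0, 0, 0, 1],
    [0, 0, 0, 0, 0, 0, 1],
  ],
)

```text
t: 24.05
eef_pos: [0.5849, 0.0203, 0.0503]
tool_rot: [-0.0, 1.0, 0.002, 0.0]
contact_force: [-0.8, -0.5, 5.2]
gripper_width: 0.324
```

Request:
step_arm(
  increments=[
    [0, 0, -0.1, 0, 0, 0, 0.5],
    [0, 0, 0, 0, 0, 0, 0.2],
    [0, 0, 0, 0, 0, 0, 0],
    [0, 0, 0, 0, 0, 0, 0],
    [0, 0, -2, 0, 0, 0, 0],
    [0, 0, -3, 0, 0, 0, 0],
    [0, 0, -3, 0, 0, 0, 0],
    [0, 0, -2, 0, 0, 0, 0],
    [0, 0, 0, 0, 0, 0, 0],
  ],
)

```text
t: 24.95
eef_pos: [0.5866, 0.0202, 0.1538]
tool_rot: [-0.001, 1.0, 0.002, 0.003]
contact_force: [0.5, -0.0, -0.3]
gripper_width: 1.0
```

Run:
```python
from h import *
p=shot('wrist','w15.png');plan([.4434,-.1828,.1])
t=shot('top')
crop(t,354,233,22,'t15.png',400)
print(bot.get_obs()['q'].round(2))
```

```text
t 25.0 pos [0.5855 0.0204 0.1521] xyaw 0.24 tilt [ 2.6e-03  8.0e-04 -1.0e+00] F [ 0.5 -0.2  0.2] w 1.001 -> tool shift cm [-14.3   20.27   5.16]
[-0.6   0.44  0.6   1.86 -0.31  0.93  0.15]
```

View pics/w15.png

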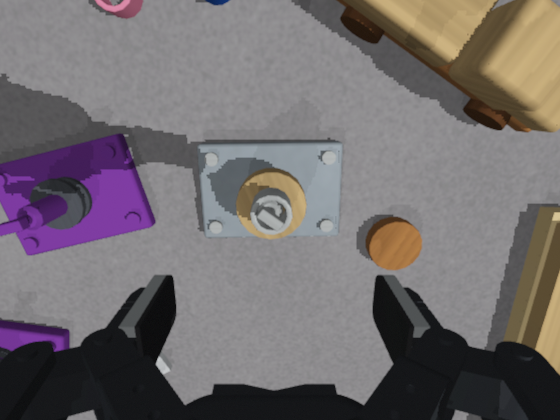

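View pics/t15.png

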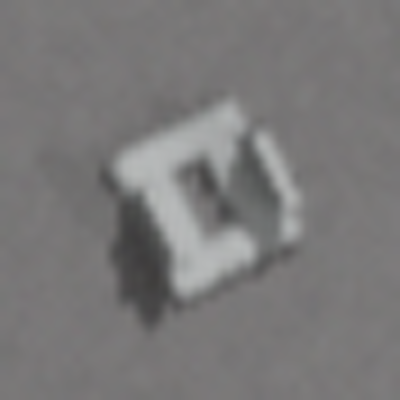

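Request:
step_arm(
  increments=[
    [-2.35, 3.38, 0, 0, 0, 0, 0],
    [-2.35, 3.38, 0, 0, 0, 0, 0],
    [-2.35, 3.38, 0, 0, 0, 0, 0],
    [-2.35, 3.38, 0, 0, 0, 0, 0],
    [-2.35, 3.38, 0, 0, 0, 0, 0],
    [-2.35, 3.38, 0, 0, 0, 0, 0],
    [0, 0, 0.5, 0, 0, 8.1, 0],
    [0, 0, 0.5, 0, 0, 8.1, 0],
    [0, 0, 0.5, 0, 0, 8.1, 0],
    [0, 0, 0.5, 0, 0, 8.1, 0],
    [0, 0, 0.5, 0, 0, 8.1, 0],
    [0, 0, 0.5, 0, 0, 8.1, 0],
    [0, 0, 0.5, 0, 0, 8.1, 0],
    [0, 0, 0.5, 0, 0, 8.1, 0],
    [0, 0, 0, 0, 0, 0, 0],
    [0, 0, 0, 0, 0, 0, 0],
    [0, 0, 0, 0, 0, 0, 0],
  ],
)

```text
t: 26.75
eef_pos: [0.4442, -0.183, 0.1108]
tool_rot: [0.0, 0.846, -0.533, -0.0]
contact_force: [0.2, -0.1, 1.0]
gripper_width: 1.005
```

Run:
```python
from h import *
p=shot('wrist','w16.png');plan([.4434,-.1828,.1])
for e in bot.pinpoint(p,'cap'): print(e['score'],e['point'],ray(p,e['point'],0))
np.save('w16.npy',p,allow_pickle=True)
print(bot.get_obs()['q'].round(2))
```

```text
t 26.8 pos [ 0.4444 -0.1831  0.111 ] xyaw -64.45 tilt [-0.e+00  1.e-04 -1.e+00] F [-0.4  0.3 -0.7] w 1.005 -> tool shift cm [-0.07  0.08  1.1 ]
0.8 [273.5, 197.5] [ 0.4455208  -0.18205719  0.        ]
[-0.48  0.42  0.93  2.14 -0.47  0.8  -0.38]
```

View pics/w16.png

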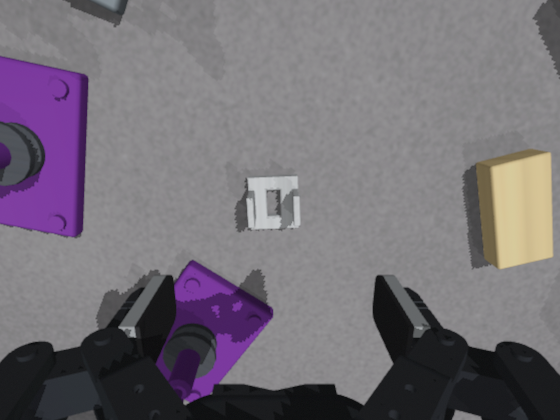

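Run:
```python
from h import *
p=np.load('w16.npy',allow_pickle=True).item()
crop(p,273,203,40,'w16b.png')
```

```text
(no output)
```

View pics/w16b.png

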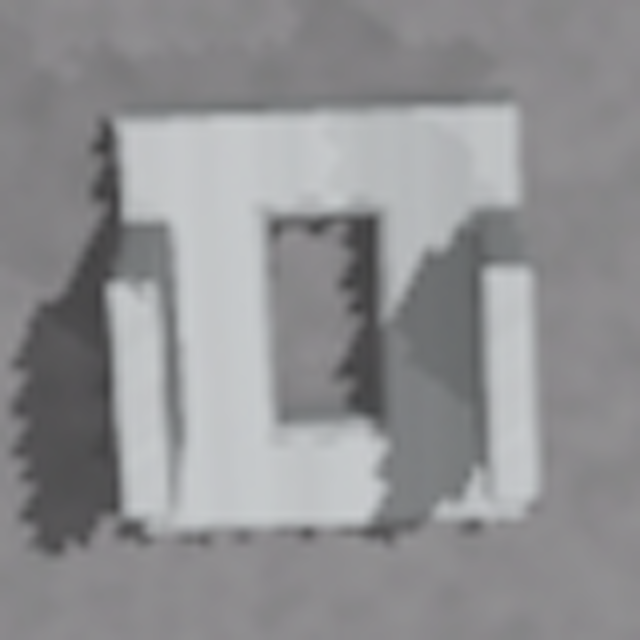

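Run:
```python
from h import *
p=np.load('w16.npy',allow_pickle=True).item()
X=ray(p,(273.4,202.3),.008);print(X); plan([X[0],X[1],-.005])
```

```text
[ 0.44383114 -0.1827802   0.008     ]
t 26.85 pos [ 0.4445 -0.1831  0.1111] xyaw -64.48 tilt [ 3.e-04  2.e-04 -1.e+00] F [ 0.   0.2 -1. ] w 0.999 -> tool shift cm [-0.06  0.05 11.61]
```

Request:
step_arm(
  increments=[
    [-0.06, 0.05, 2.5, 0, 0, -2, 0],
    [0, 0, 2.5, 0, 0, 0, 0],
    [0, 0, 2.5, 0, 0, 0, 0],
    [0, 0, 2, 0, 0, 0, 0],
    [0, 0, 1.3, 0, 0, 0, 0],
    [0, 0, 0.9, 0, 0, 0, 0],
    [0, 0, 0, 0, 0, 0, 0],
    [0, 0, 0, 0, 0, 0, 0.3],
  ],
)

```text
t: 27.65
eef_pos: [0.4441, -0.1829, -0.0056]
tool_rot: [-0.0, 0.855, -0.519, 0.0]
contact_force: [-0.1, -0.2, -0.2]
gripper_width: 0.853
```

Run:
```python
from h import *
p=shot('wrist','w17.png');plan([.4438,-.1828,-.006])
```

```text
t 27.7 pos [ 0.4443 -0.1829 -0.0054] xyaw -62.56 tilt [ 1.1e-03 -1.0e-04 -1.0e+00] F [ 0.2 -0.7  0.4] w 0.777 -> tool shift cm [-0.03  0.03  0.06]
```

View pics/w17.png

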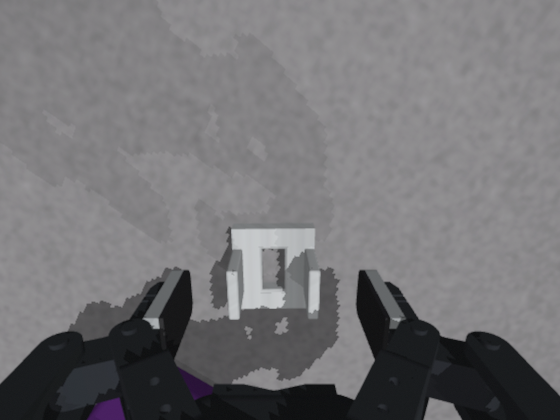

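Request:
step_arm(
  increments=[
    [0, 0, 0, 0, 0, 0, 0.5],
    [0, 0, 0, 0, 0, 0, 0.6],
    [0, 0, 0, 0, 0, 0, 1],
    [0, 0, 0, 0, 0, 0, 1],
    [0, 0, 0, 0, 0, 0, 1],
    [0, 0, 0, 0, 0, 0, 1],
  ],
  squeeze=50,
)

```text
t: 28.3
eef_pos: [0.4443, -0.1827, -0.0052]
tool_rot: [-0.0, 0.855, -0.519, 0.0]
contact_force: [-1.8, 0.9, 6.9]
gripper_width: 0.453
```

Request:
step_arm(
  increments=[
    [0, 0, -0.5, 0, 0, 0, 1],
    [0, 0, -2, 0, 0, 0, 1],
    [0, 0, -3.5, 0, 0, 0, 1],
    [0, 0, -3.5, 0, 0, 0, 1],
    [0, 0, -3.5, 0, 0, 0, 1],
    [0, 0, -2.5, 0, 0, 0, 1],
    [0, 0, 0, 0, 0, 0, 1],
    [0, 0, 0, 0, 0, 0, 1],
    [0, 0, 0, 0, 0, 0, 1],
  ],
)

```text
t: 29.2
eef_pos: [0.4429, -0.1822, 0.1481]
tool_rot: [0.0, 0.855, -0.519, -0.001]
contact_force: [0.3, -0.5, -1.2]
gripper_width: 0.452
```

Run:
```python
from h import *
p=shot('wrist','w18.png');plan([.5848,.019,.15])
np.save('w18.npy',p,allow_pickle=True)
print(bot.get_obs()['q'].round(2))
crop(p,274,270,60,'w18b.png')
```

```text
t 29.25 pos [ 0.4428 -0.1823  0.148 ] xyaw -62.56 tilt [-2.1e-03  4.0e-04 -1.0e+00] F [-0.5  0.5 -1.9] w 0.45 -> tool shift cm [-11.33 -21.88  -0.22]
[-0.55  0.35  1.    2.12 -0.39  0.87 -0.42]
```

View pics/w18b.png

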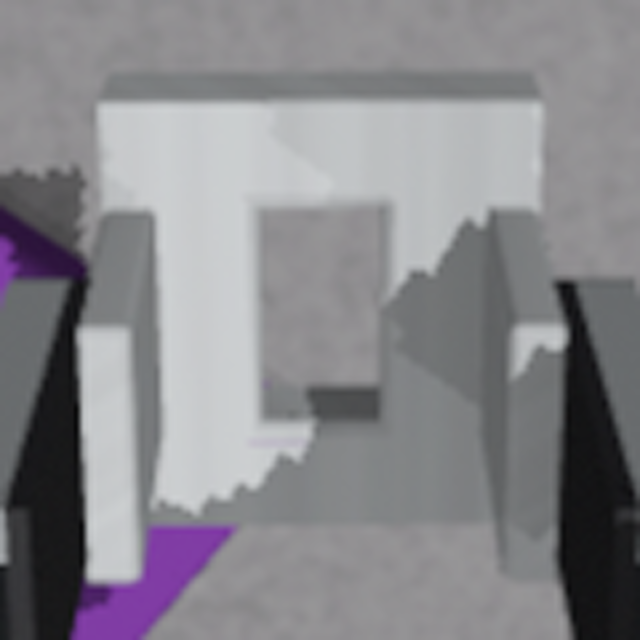

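Run:
```python
from h import *
p=np.load('w18.npy',allow_pickle=True).item()
R=rot();o=bot.get_obs()['eef_pos']
for z in (.158,.1612): print(R.T@(ray(p,(273.9,268.1),z)-o)*1000)
print(R.T@(np.array([.44383,-.18278,0])-[.4443,-.1827,0])*1000)
```

```text
[-0.10565011  1.6029439  -9.99708834]
[ -0.10681186  -0.05570919 -13.19986685]
[-0.14557096  0.45399141  0.00094414]
```

Request:
step_arm(
  increments=[
    [-1.62, -3.12, 0, 0, 0, 0, 1],
    [-1.62, -3.12, 0, 0, 0, 0, 1],
    [-1.62, -3.12, 0, 0, 0, 0, 1],
    [-1.62, -3.12, 0, 0, 0, 0, 1],
    [-1.62, -3.12, 0, 0, 0, 0, 1],
    [-1.62, -3.12, 0, 0, 0, 0, 1],
    [-1.62, -3.12, 0, 0, 0, 0, 1],
    [0, 0, 0, 0, 0, 8, 1],
    [0, 0, 0, 0, 0, 8, 1],
    [0, 0, 0, 0, 0, 8, 1],
    [0, 0, 0, 0, 0, 8, 1],
    [0, 0, 0, 0, 0, 8, 1],
    [0, 0, 0, 0, 0, 8, 1],
    [0, 0, 0, 0, 0, 8, 1],
    [0, 0, 0, 0, 0, 8, 1],
    [0, 0, 0, 0, 0, 0, 1],
    [0, 0, 0, 0, 0, 0, 1],
    [0, 0, 0, 0, 0, 0, 1],
  ],
)

```text
t: 31.05
eef_pos: [0.5851, 0.0184, 0.1485]
tool_rot: [-0.0, -0.451, 0.893, 0.0]
contact_force: [-0.4, -0.3, -1.1]
gripper_width: 0.454
```

Run:
```python
from h import *
p=shot('wrist','w19.png');plan([.5848,.019,.1])
print(bot.get_obs()['q'].round(2)); print(proj(p,[.5848,.019,.092]))
```

```text
t 31.1 pos [0.5852 0.0184 0.1488] xyaw -126.46 tilt [-4.e-04  2.e-04 -1.e+00] F [-0.2  0.3 -0.6] w 0.456 -> tool shift cm [-0.03  0.06  4.88]
[-0.93  0.7   1.18  1.88 -0.74  1.09 -1.66]
[274.34419925 221.34059996]
```

View pics/w19.png

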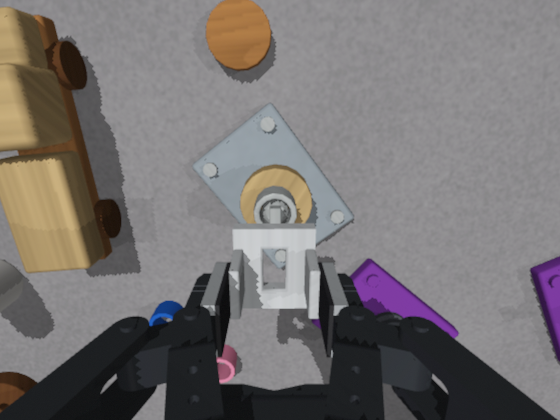

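Run:
```python
from h import *
p=shot('wrist'); crop(p,274,235,50,'w20.png'); plan([.5848,.019,.1])
print(proj(p,[.5848,.019,.092]),[proj(p,[.5848+.0095*np.cos(a)*s,.019+.0095*np.sin(a)*s,.092]) for a in [np.radians(-36.5)] for s in (1,-1)])
```

```text
t 31.15 pos [0.5853 0.0185 0.1489] xyaw -126.48 tilt [-1.e-04  4.e-04 -1.e+00] F [ 0.4 -0.4 -0.2] w 0.456 -> tool shift cm [-0.01  0.07  4.89]
[274.5269502  221.30791402] [array([274.53643675, 208.23130055]), array([274.51769477, 234.06594893])]
```

View pics/w20.png

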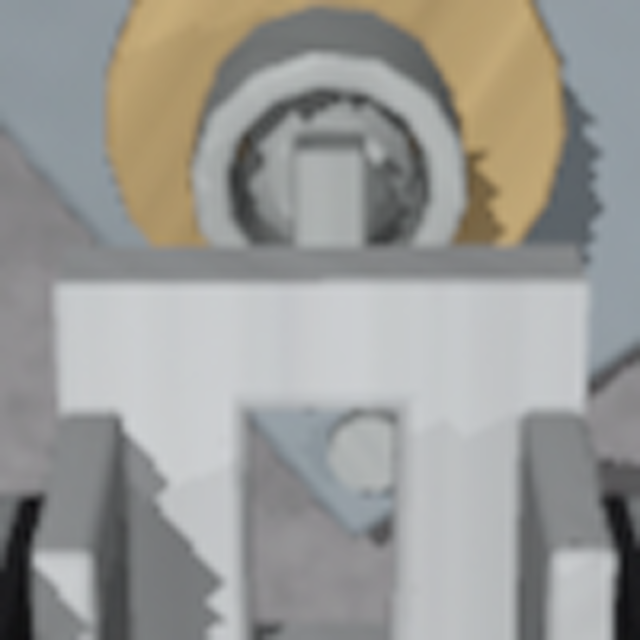

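Request:
step_arm(
  increments=[
    [0.05, 0.06, 1.5, 0, 0, 0, 1],
    [0, 0, 2, 0, 0, 0, 1],
    [0, 0, 1.5, 0, 0, 0, 1],
    [0, 0, 0.6, 0, 0, 0, 1],
    [0, 0, 0, 0, 0, 0, 1],
    [0, 0, 0, 0, 0, 0, 1],
    [0, 0, 0, 0, 0, 0, 1],
  ],
)

```text
t: 31.85
eef_pos: [0.5851, 0.0183, 0.0937]
tool_rot: [0.001, -0.45, 0.893, -0.0]
contact_force: [-0.7, -0.3, -0.9]
gripper_width: 0.451
```

Run:
```python
from h import *
p=shot('wrist'); crop(p,274,270,60,'w21.png'); plan([.5852,.0188,.08])
```

```text
t 31.9 pos [0.5851 0.0184 0.0937] xyaw -126.56 tilt [ 1.2e-03  1.0e-04 -1.0e+00] F [ 1.1  0.4 -1.3] w 0.452 -> tool shift cm [-0.04  0.01  1.37]
```

View pics/w21.png

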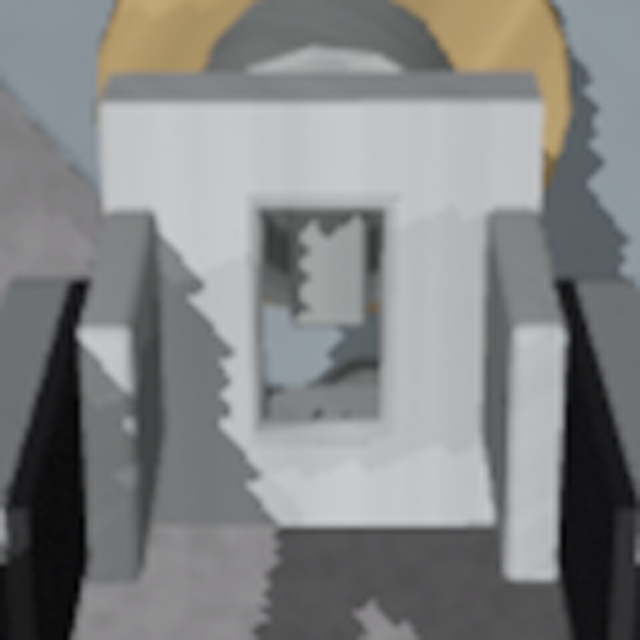

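Request:
step_arm(
  increments=[
    [0.02, 0, 0.3, 0, 0, 0, 1],
    [0, 0, 0.3, 0, 0, 0, 1],
    [0, 0, 0.2, 0, 0, 0, 1],
    [0, 0, 0, 0, 0, 0, 1],
  ],
)

```text
t: 32.3
eef_pos: [0.5842, 0.0184, 0.0846]
tool_rot: [-0.0, -0.45, 0.893, 0.0]
contact_force: [0.1, -0.6, -0.7]
gripper_width: 0.447
```

Request:
step_arm(
  increments=[
    [0, 0, 0.2, 0, 0, 0, 1],
    [0, 0, 0.2, 0, 0, 0, 1],
    [0, 0, 0, 0, 0, 0, 1],
  ],
)

```text
t: 32.6
eef_pos: [0.5843, 0.0184, 0.0807]
tool_rot: [-0.0, -0.45, 0.893, 0.0]
contact_force: [0.4, 0.3, -1.9]
gripper_width: 0.45
```

Request:
step_arm(
  increments=[
    [0, 0, 0.2, 0, 0, 0, 1],
    [0, 0, 0.2, 0, 0, 0, 1],
    [0, 0, 0.1, 0, 0, 0, 1],
    [0, 0, 0, 0, 0, 0, 1],
  ],
)

```text
t: 33.0
eef_pos: [0.5843, 0.0184, 0.0758]
tool_rot: [-0.0, -0.45, 0.893, 0.0]
contact_force: [0.1, 0.1, -0.3]
gripper_width: 0.454
```

Request:
step_arm(
  increments=[
    [0, 0, 0.1, 0, 0, 0, 1],
    [0, 0, 0.1, 0, 0, 0, 1],
    [0, 0, 0, 0, 0, 0, 1],
  ],
)

```text
t: 33.3
eef_pos: [0.5845, 0.0183, 0.074]
tool_rot: [0.0, -0.45, 0.893, -0.0]
contact_force: [0.8, 1.2, -1.6]
gripper_width: 0.455
```

Request:
step_arm(
  increments=[
    [0, 0, 0.1, 0, 0, 0, 1],
    [0, 0, 0, 0, 0, 0, 1],
  ],
)

```text
t: 33.5
eef_pos: [0.5846, 0.0183, 0.0732]
tool_rot: [0.0, -0.45, 0.893, -0.0]
contact_force: [-0.7, 0.5, 3.0]
gripper_width: 0.454
```

Request:
step_arm(
  increments=[
    [0, 0, 0.1, 0, 0, 0, 1],
    [0, 0, 0, 0, 0, 0, 1],
    [0, 0, 0, 0, 0, 0, 1],
  ],
)

```text
t: 33.8
eef_pos: [0.5846, 0.0183, 0.0722]
tool_rot: [0.0, -0.45, 0.893, -0.0]
contact_force: [-0.4, -0.1, 4.4]
gripper_width: 0.454
```

Request:
step_arm(
  increments=[
    [0, 0, 0.1, 0, 0, 0, 1],
    [0, 0, 0, 0, 0, 0, 1],
    [0, 0, 0.1, 0, 0, 0, 1],
    [0, 0, 0, 0, 0, 0, 1],
  ],
)

```text
t: 34.2
eef_pos: [0.5846, 0.0182, 0.0703]
tool_rot: [0.0, -0.45, 0.893, -0.0]
contact_force: [-1.6, -0.2, 6.6]
gripper_width: 0.451
```

Request:
step_arm(
  increments=[
    [0, 0, 0.1, 0, 0, 0, 1],
    [0, 0, 0, 0, 0, 0, 1],
    [0, 0, 0.1, 0, 0, 0, 1],
    [0, 0, 0, 0, 0, 0, 1],
  ],
)

```text
t: 34.6
eef_pos: [0.5847, 0.0182, 0.0685]
tool_rot: [0.0, -0.45, 0.893, -0.0]
contact_force: [-2.8, -0.0, 7.6]
gripper_width: 0.455
```

Request:
step_arm(
  increments=[
    [0.02, 0.03, 0.1, 0, 0, 0, 1],
    [0, 0, 0, 0, 0, 0, 1],
    [0, 0, 0.03, 0, 0, 0, 1],
    [0, 0, 0, 0, 0, 0, 1],
  ],
)

```text
t: 35.0
eef_pos: [0.5847, 0.0182, 0.0675]
tool_rot: [0.001, -0.45, 0.893, -0.0]
contact_force: [-1.0, 0.6, 10.1]
gripper_width: 0.448
```

Request:
step_arm(
  increments=[
    [0, 0, 0, 0, 0, -4, 1],
    [0, 0, 0, 0, 0, -5, 1],
    [0, 0, 0, 0, 0, -6, 1],
    [0, 0, 0, 0, 0, 0, 1],
  ],
)

```text
t: 35.4
eef_pos: [0.5853, 0.0181, 0.0679]
tool_rot: [0.001, -0.563, 0.826, -0.001]
contact_force: [0.3, 0.1, 9.8]
gripper_width: 0.454
```

Run:
```python
from h import *
plan([.5848,.019,.0675]);o=bot.get_obs();print(o['torque'].round(2),o['q'].round(2))
```

```text
t 35.4 pos [0.5853 0.0181 0.0679] xyaw -111.41 tilt [ 2.6e-03  4.0e-04 -1.0e+00] F [0.3 0.1 9.8] w 0.454 -> tool shift cm [-0.07  0.08  0.04]
[-0.02  0.18  0.1 ] [-0.83  0.74  1.    1.94 -0.8   0.92 -1.36]
```

Request:
step_arm(
  increments=[
    [0, 0, 0, 0, 0, -7, 1],
    [0, 0, 0, 0, 0, -7, 1],
    [0, 0, 0, 0, 0, -7, 1],
    [0, 0, 0, 0, 0, 0, 1],
  ],
)

```text
t: 35.8
eef_pos: [0.5855, 0.018, 0.068]
tool_rot: [0.001, -0.705, 0.709, -0.001]
contact_force: [-0.8, -0.7, 10.1]
gripper_width: 0.451
```

Run:
```python
from h import *
plan([.5848,.019,.0675]);o=bot.get_obs();print(o['torque'].round(2),o['q'].round(2))
p=shot('wrist'); crop(p,274,270,60,'w22.png')
```

```text
t 35.8 pos [0.5855 0.018  0.068 ] xyaw -90.39 tilt [ 3.1e-03  7.0e-04 -1.0e+00] F [-0.8 -0.7 10.1] w 0.451 -> tool shift cm [-0.1   0.07  0.05]
[-0.04  0.1   0.03] [-0.78  0.69  0.92  1.93 -0.72  0.88 -1.07]
```

View pics/w22.png

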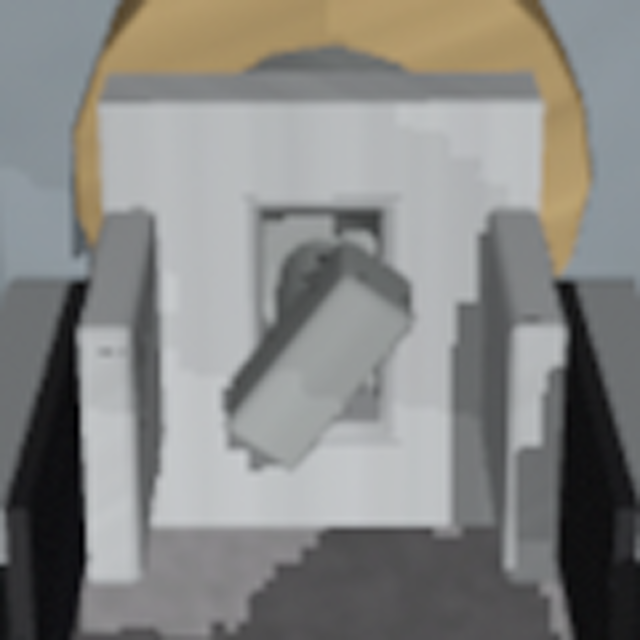

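Request:
step_arm(
  increments=[
    [0, 0, 0, 0, 0, -7, 1],
    [0, 0, 0, 0, 0, -7, 1],
    [0, 0, 0, 0, 0, -7, 1],
    [0, 0, 0, 0, 0, -7, 1],
    [0, 0, 0, 0, 0, 0, 1],
  ],
)

```text
t: 36.35
eef_pos: [0.5856, 0.0182, 0.068]
tool_rot: [-0.001, 0.855, -0.518, 0.001]
contact_force: [-0.2, -0.1, 9.7]
gripper_width: 0.458
```

Request:
step_arm(
  increments=[
    [0, 0, 0, 0, 0, -7, 1],
    [0, 0, 0, 0, 0, -7, 1],
    [0, 0, 0, 0, 0, -7, 1],
    [0, 0, 0, 0, 0, -5, 1],
    [0, 0, 0, 0, 0, 0, 1],
    [0, 0, 0, 0, 0, 0, 1],
  ],
)

```text
t: 36.95
eef_pos: [0.5857, 0.0182, 0.0679]
tool_rot: [-0.001, 0.95, -0.314, 0.001]
contact_force: [-0.5, -0.2, 9.6]
gripper_width: 0.453
```

Run:
```python
from h import *
plan([.5848,.019,.0675]);o=bot.get_obs();print(o['torque'].round(2),o['q'].round(2))
p=shot('wrist'); crop(p,274,270,60,'w23.png')
```

```text
t 36.95 pos [0.5857 0.0182 0.0679] xyaw -36.57 tilt [ 3.2e-03  6.0e-04 -1.0e+00] F [-0.5 -0.2  9.6] w 0.453 -> tool shift cm [-0.12 -0.01  0.04]
[0.05 0.09 0.12] [-0.64  0.59  0.68  1.92 -0.51  0.8  -0.32]
```

View pics/w23.png

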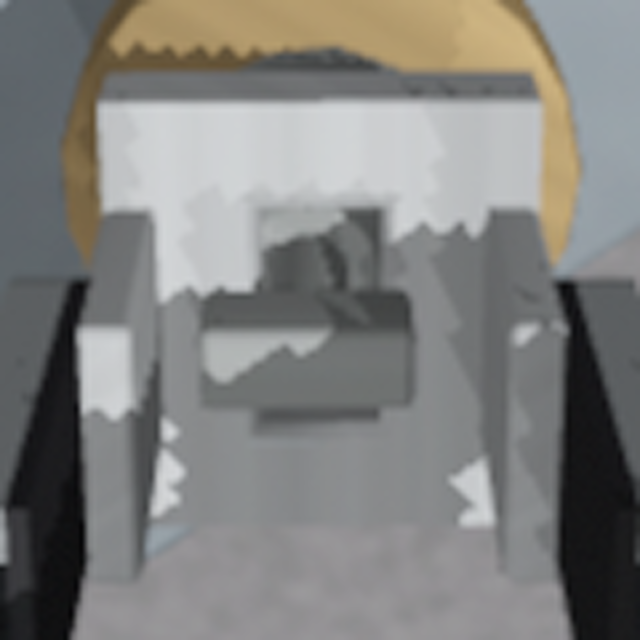

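Request:
step_arm(
  increments=[
    [-0.07, 0, 0, 0, 0, 0, 1],
    [0, 0, -0.05, 0, 0, 0, 1],
    [0, 0, -0.05, 0, 0, 0, 1],
    [0, 0, 0, 0, 0, 0, 1],
  ],
)

```text
t: 37.4
eef_pos: [0.5855, 0.0183, 0.0689]
tool_rot: [-0.001, 0.949, -0.314, 0.002]
contact_force: [2.0, -0.5, 8.6]
gripper_width: 0.451
```

Request:
step_arm(
  increments=[
    [0, 0, -0.05, 0, 0, 0, 1],
    [0, 0, 0, 0, 0, 0, 1],
  ],
)

```text
t: 37.6
eef_pos: [0.5856, 0.0183, 0.0694]
tool_rot: [-0.001, 0.949, -0.314, 0.002]
contact_force: [0.7, -1.0, 8.2]
gripper_width: 0.452
```

Request:
step_arm(
  increments=[
    [0, 0, 0, 0, 0, 0, 0.5],
    [0, 0, 0, 0, 0, 0, 0.4],
    [0, 0, 0, 0, 0, 0, 0.2],
    [0, 0, 0, 0, 0, 0, 0],
    [0, 0, 0, 0, 0, 0, 0],
    [0, 0, -1, 0, 0, 0, 0],
    [0, 0, -2, 0, 0, 0, 0],
    [0, 0, -3, 0, 0, 0, 0],
    [0, 0, -2, 0, 0, 0, 0],
    [0, 0, 0, 0, 0, 0, 0],
    [0, 0, 0, 0, 0, 0, 0],
  ],
)

```text
t: 38.7
eef_pos: [0.5837, 0.019, 0.1488]
tool_rot: [-0.0, 0.95, -0.314, 0.0]
contact_force: [-0.3, -0.4, -0.4]
gripper_width: 1.003
```

Run:
```python
from h import *
p=shot('wrist','w24.png'); plan([.5848,.019,.15]); u,v=proj(p,[.5848,.019,.085]).astype(int); crop(p,u,v,40,'w24b.png',400)
q=shot('scene'); u,v=proj(q,[.5848,.019,.07]).astype(int); crop(q,u,v,30,'s24.png',400)
shot('top','top24.png')
a=cv2.imread('pics/w24b.png');b=cv2.imread('pics/s24.png');cv2.imwrite('pics/c24.png',np.hstack([a,b]))
```

```text
t 38.75 pos [0.5831 0.019  0.148 ] xyaw -36.55 tilt [-5.e-04  3.e-04 -1.e+00] F [-0.3  0.2 -0.7] w 1.001 -> tool shift cm [ 0.14 -0.1  -0.2 ]
```

View pics/c24.png

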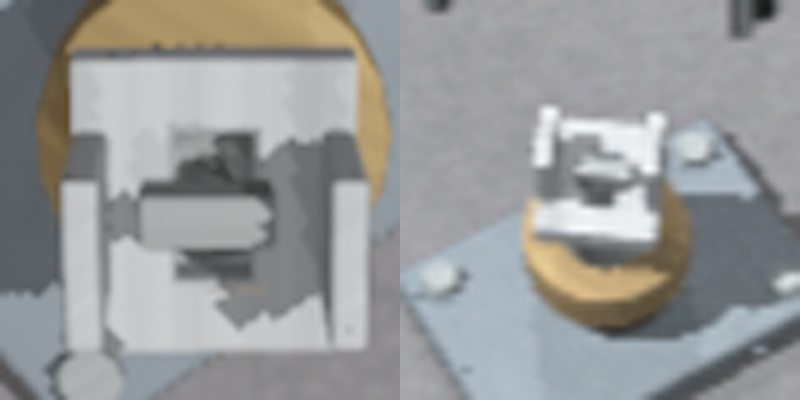

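View pics/w24.png

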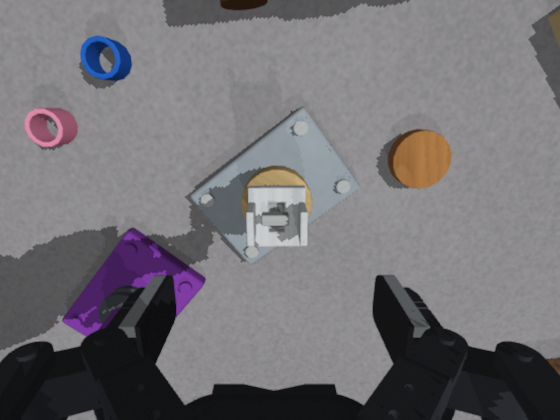

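The washer stays caught: the bar lies across the slot at about (275,220), above the plate, and the gripper is clear. I'm handing in.

Run:
```python
from h import *
print(bot.hand_in())
```

```text
the job is handed in; nothing more can be done
None
```

The spindle is loaded, in the order asked, and the job was handed in at about 39 s. The pale wheel is on the flange, the grey steel sleeve is on it, and the washer is caught under the cross bar.

- **Washer:** its slot dropped over the bar with no force felt, because I had already lined it up with the bar, measured at about -36.5°. I pressed it down about 5.6 mm; the highest force I read was about 10 N, read only between short steps. I then turned it 90°, let it rise against the bar, let go and moved about 8 cm clear.
- **Last checks:** the final wrist and scene pictures show the bar lying across the slot above a level washer plate, with the wheel and sleeve beneath. The force reading was near zero with the gripper open.
- **What went wrong:** the first grasp of the wheel missed. The fingertips sit about 14 mm higher than I had assumed, so they closed above the wheel. The pictures then showed it still in place on the bench, and I regrasped it lower.
- **Not checked:** the flange depth was only inferred from the tool height, about 4 mm with the washer caught. I did not intentionally move any of the other things, but I saw them only in passing and did not inspect the final top picture.

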